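Next batch onto the measuring machine

TASK

Change the batch on the video measuring machine: flip the cam lever to free the stage, draw the stage right out to its stop by its handle post, stand the measured hub that is on its glass in the steel tray, and stand every hub waiting in the plywood tray upright on the glass inside the black rim. Then push the stage fully home under the lens, flip the cam lever to lock it, and only then bring the optical head down by working the selector lever through its stepped gate, from the park notch by way of the survey notch to the measuring notch. Let go of everything at the end, and do not disturb the ring gauge and the V-block on the bench.

Things in the scene. Friction and masses are not known exactly. Their poses are not given: they have to be found in the camera images.
- hub_a_mid (a point): One of up to four waiting hubs (None if absent), at the start flange down in the plywood tray. A machined aluminium flanged hub, 75 g: square flange 38 x 38 x 8 mm at the bottom with a plain round boss of 26 mm diameter standing 28 mm above it (36 mm tall, dark bore in the top). This point: on its axis, 18 mm above its underside; z points up through the boss.
- hub_b_mid (a point): One of up to four waiting hubs (None if absent), at the start flange down in the plywood tray. Same shape as hub_a.
- hub_c_mid (a point): One of up to four waiting hubs (None if absent), at the start flange down in the plywood tray. Same shape as hub_a.
- hub_d_mid (a point): One of up to four waiting hubs (None if absent), at the start flange down in the plywood tray. Same shape as hub_a.
- hub_done_mid (a point): The measured hub that stands on the stage's glass at the start, to be put in the steel tray. Same shape as hub_a.
- hub_old_mid (a point): A hub measured earlier, already standing in the steel tray, in its +x half; it stays in that tray. Same shape as hub_a.
- wait_tray: Plywood tray, fixed, 170 x 130 mm (its x, y), origin under its middle on the bench: floor 3 mm thick, rim 5 mm wide standing to 11 mm above the bench. The waiting hubs stand in it.
- done_tray: Steel tray for measured hubs, fixed, same size and floor as the plywood tray, with a thin wire loop at each end (drawn only); origin under its middle. The two trays change places from start to start.
- machine: White video measuring machine, fixed; origin under the middle of its base on the bench. Base 400 x 680 mm, top at 80 mm, y -260 to +420 in its frame. Column (160 x 120 mm, 720 tall) at x +20, y +355; the head (100 mm wide) reaches over the stage's home place to y +60: lens tip at 270 mm when parked, body above 420. x points away from the robot, y to its left; the stage slides along y.
- glass (a point): Middle of the glass square, on the stage's upper face (120 mm above the bench), moving with the stage; x, y axes as the machine's. The clear field inside the black rim is 150 x 150 mm, the rim 5 mm wide and 6 mm high. It is at (35, 110) mm in the machine's x, y when the stage is home and at y -80 when drawn out.
- stage_handle (a point): Half-way up the free part of the black upright handle post on a bracket at the stage's near right corner (20 mm diameter, 42 mm tall, foot at 120 mm, top at 162 mm above the bench; this point 22 mm above the stage's face). It moves with the stage.
- stage (a joint): Travel of the stage, m: 0 fully home under the lens (against its stop), growing as it is drawn out along the machine's -y to its stop at 0.19. It slides with about 2 N plus some drag when the cam is free; the locked cam holds it.
- cam (a joint): Cam lever, rad: 0 free (lever points to the machine's -x, towards the robot), growing clockwise seen from above to its stop at 1.5, locked (lever points to the machine's +y, along the stage's edge). It starts locked, stays where it is left, and needs 3 to 5 N at its knob, 12 N near locked. The pad grips from about 1.1 on; locked means 1.3 or more.
- cam_knob (a point): Upright black knob at the end of the cam lever: 18 mm diameter, 40 mm tall (from 128 to 168 mm above the bench); this point at 150 mm. The lever arm below it is 14 mm wide, its top at 128 mm.
- cam_pivot (a point): On the cam lever's vertical pivot axis, at the height of the knob point (150 mm); the knob turns about it at a radius of 78 mm. Axes as the machine's.
- lever_knob (a point): Centre of the selector lever's black ball knob, 34 mm diameter, 165 mm from the lever's pivot; the steel rod below it is 9 mm thick.
- lever_pivot (a point): The selector lever's pivot (universal joint), 25 mm above the bench, inside the white housing at the machine's right-hand end; axes as the machine's. With f = lever_fore - 0.342 and s = lever_side the ball's centre lies 165 mm x (sin f cos s, sin s, cos f cos s) from here in the machine's x, y, z.
- gate_mid (a point): Middle of the gate plate's upper face (steel, 150 x 84 x 6 mm), 115 mm above the bench. One square-cornered S slot, 16 mm wide; corners of the rod's path as (lever_fore, lever_side): park (0, +0.137), (0, -0.137), (0.342, -0.137), survey (0.342, +0.137), (0.684, +0.137), measuring (0.684, -0.137). About 3 mm of play; the teeth between stop the rod.
- lever_fore (a joint): Fore-and-aft tilt of the selector lever, rad: 0 in park, leaning 0.342 to the machine's -x; upright at 0.342 (survey); 0.684 leaning as far to +x, away from the robot (measuring). The head comes down with it, 30 mm per step. The lever stays where it is left and needs a few N.
- lever_side (a joint): Sideways tilt of the selector lever, rad: 0 upright, + leans to the machine's +y.
- ring_gauge_mid (a point): Dark steel ring gauge, 60 mm diameter, 22 mm high, lying flat beyond the selector; this point at its centre. Leave it alone.
- vblock_mid (a point): Steel V-block, 50 x 44 x 40 mm, between the robot and the trays; this point half-way up. Leave it alone.
Things that resemble listed ones, but are neither listed nor needed, are in the scene too. What is shaped like the part that bears hub_d_mid but blue or yellow is not meant. Leave any yellow look-alike of the part that bears hub_c_mid alone.

How it is judged:
On the way, in this order (a step that is already met when the one before it is completed fails the run):
1. the cam lever is flipped free (value of joint cam below 0.3 rad), for 0.1 s.
2. the stage is drawn out to its stop (value of joint stage above 0.175 m), for 0.2 s.
3. with the stage out, the measured hub stands in the steel tray and every waiting hub stands upright on the glass inside the rim (x of hub_a_mid in the frame of glass between -0.076 and 0.076 m and y of hub_a_mid in the frame of glass between -0.076 and 0.076 m and z of hub_a_mid in the frame of glass between 0.012 and 0.023 m and angle between each of hub_a_mid, hub_b_mid, hub_c_mid, hub_d_mid, hub_done_mid's own z axis and vertical below 0.12 rad and x of hub_b_mid in the frame of glass between -0.076 and 0.076 m and y of hub_b_mid in the frame of glass between -0.076 and 0.076 m and z of hub_b_mid in the frame of glass between 0.012 and 0.023 m and x of hub_c_mid in the frame of glass between -0.076 and 0.076 m and y of hub_c_mid in the frame of glass between -0.076 and 0.076 m and z of hub_c_mid in the frame of glass between 0.012 and 0.023 m and x of hub_d_mid in the frame of glass between -0.076 and 0.076 m and y of hub_d_mid in the frame of glass between -0.076 and 0.076 m and z of hub_d_mid in the frame of glass between 0.012 and 0.023 m and x of hub_done_mid in the frame of done_tray between -0.08 and 0.08 m and y of hub_done_mid in the frame of done_tray between -0.06 and 0.06 m and z of hub_done_mid in the frame of done_tray between 0.014 and 0.027 m and value of joint stage above 0.16 m), for 0.3 s.
4. the stage is fully home (value of joint stage below 0.004 m), for 0.2 s.
5. the cam lever locks the stage, home (value of joint stage below 0.004 m and value of joint cam above 1.3 rad), for 0.2 s.
6. the selector lever is in the survey notch, the stage still locked (all of step 5 and value of joint lever_fore between 0.25 and 0.43 rad and value of joint lever_side above 0.06 rad), for 0.1 s.
7. the selector lever is in the measuring notch, the stage still locked (all of step 5 and value of joint lever_fore above 0.61 rad and value of joint lever_side below -0.06 rad), for 0.2 s.
At the end, for the whole second after the job is handed in: Every waiting hub upright (0.12 rad) on the glass within 76 mm of its middle in x and y; measured and earlier hub upright in the steel tray; all at rest; stage within 4 mm of home, cam over 1.3 rad, lever in the measuring notch (fore over 0.61, side under -0.06) (all of step 7 and x of hub_a_mid in the frame of glass between -0.076 and 0.076 m and y of hub_a_mid in the frame of glass between -0.076 and 0.076 m and z of hub_a_mid in the frame of glass between 0.012 and 0.023 m and angle between each of hub_a_mid, hub_b_mid, hub_c_mid, hub_d_mid, hub_done_mid, hub_old_mid's own z axis and vertical below 0.12 rad and x of hub_b_mid in the frame of glass between -0.076 and 0.076 m and y of hub_b_mid in the frame of glass between -0.076 and 0.076 m and z of hub_b_mid in the frame of glass between 0.012 and 0.023 m and x of hub_c_mid in the frame of glass between -0.076 and 0.076 m and y of hub_c_mid in the frame of glass between -0.076 and 0.076 m and z of hub_c_mid in the frame of glass between 0.012 and 0.023 m and x of hub_d_mid in the frame of glass between -0.076 and 0.076 m and y of hub_d_mid in the frame of glass between -0.076 and 0.076 m and z of hub_d_mid in the frame of glass between 0.012 and 0.023 m and x of hub_done_mid in the frame of done_tray between -0.08 and 0.08 m and y of hub_done_mid in the frame of done_tray between -0.06 and 0.06 m and z of hub_done_mid in the frame of done_tray between 0.014 and 0.027 m and x of hub_old_mid in the frame of done_tray between -0.08 and 0.08 m and y of hub_old_mid in the frame of done_tray between -0.06 and 0.06 m and z of hub_old_mid in the frame of done_tray between 0.014 and 0.027 m and linear speed of each of hub_a, hub_b, hub_c, hub_d, hub_done below 0.02 m/s); the robot touches nothing.
It fails at once if the ring gauge is pushed more than 30 mm (distance of ring_gauge_mid from where it was at the start of the episode above 0.03 m).
It fails at once if the V-block is pushed more than 30 mm (distance of vblock_mid from where it was at the start of the episode above 0.03 m).
Of hub_a, hub_b, hub_c, hub_d only 2 to 4 are there at a start; the rules pass over those that are not, and their reading is None.
At some moment in a run one of hub_a, hub_b, hub_c, hub_d may be knocked a few centimetres aside while the robot is not near it.
It also fails if it takes over 210 s, if anything falls off the work surface, if the arm or the gripper's body presses on something with over 40 N, if the wrist force passes 120 N, or if a joint passes its speed limit or range.

ROBOT

A 6-joint arm with a two-finger parallel gripper is mounted at the origin on the work surface. World frame = base frame: x ahead of the robot, y to its left, z up, the work surface at z = 0. Lengths are in m, angles in rad, forces in N, time in s.
With the tool pointing down it reaches from about 0.35 to 0.775 m from the base axis. Payload 5.5 kg.
Tool frame: the origin (TCP) lies at the very end of the fingers, on their centre line; the grasp point (between the pads) lies 19 mm behind it (grip_point_offset is the distance from the TCP to the grasp point, in m); z points along the fingers, y is the direction in which the jaws open and shut (so a half turn about z gives the same grasp; the last joint's range is limited). The gripper opens to 85 mm and grips with 20 to 120 N. Pads are 22 mm wide; open, the fingers measure 114 mm over their backs; the gripper's body (76 mm by 85 mm) begins 54 mm behind the grasp point. The pads swing forward as they close: fully open they stand 13 mm farther back than shut.
Start: joints at [-1.45, 0.313, 0.046, 1.304, 0, 1.431], TCP at [0.148, -0.556, 0.231] pointing down, gripper open.
Joint ranges: [-2.76, 2.76], [-0.86, 1.69], [-1.03, 1.26], [-2.2, 2.34], [-1.47, 1.5], [-3.14, 3.14]. Speed limits (rad/s): [2.57, 2.57, 3.14, 3.14, 3.14, 3.14].

INTERFACE

Orientations are given as a unit quaternion [w, x, y, z].
In Python, from workcell import * gives the robot as it stands.
- The arm moves only by the shell command python3 -m crank 'ROWS' [OPENING] [FORCE]. ROWS is a JSON object of lists of equal length, an entry for each row: "travel": the shift along the tool's x, y, z in units of 40 mm (1.0 is 40 mm), a list of three; "turn": the turn about the tool's z in rad. In form: {"travel": [[x, y, z], ...], "turn": [turn, ...]}. A call has 1 to 5 rows; each row is the pose to reach, as a shift and turn from the pose commanded when the call began, along the tool's axes at that moment; what a row does not reach only later rows make up. A row lasts 1/12 s, in which the tool goes at most 41.7 mm and 7.16 degrees, less where a joint would pass 70% of its speed; a pose out of reach is approached as far as the arm can. A call with a gripper value outside its range is refused whole. OPENING is the finger opening in mm, from 0 to 85.4, set as the call begins (- or left out, the last holds). The fingers move at their own pace and stop on an object; FORCE is the grip in N (left out, the last holds). Time passes only in rows, so rows that repeat a pose let the fingers close. It gives the time, the measured TCP pose, the force and the opening at its end, in the units of the state.
- get_state(): the state, without advancing time (a new reading comes with each control period).
- read_camera(name): name is "scene" or "top" or "wrist"; returns a dict with "image" (400x640x3 uint8, red, green, blue), "K" (3x3 intrinsics, pixels), "R" (3x3) and "t" (3): a world point X has camera coordinates R X + t. Camera axes: x right, y down, z forward; pixel columns grow to the right and rows downward; lengths in m; the calibration is good to about 2 mm. The wrist camera is an equidistant fisheye: a pixel r from the principal point sees the ray r / f radians off the axis. A picture is of the moment at which its call begins. There is no depth.
- hand_in(): hands the job in, once; it reports no verdict.
The state is a dict: "clock": time; "joint_pos": joint angles; "qvel": joint speeds; "tau": joint torques, N m; "tcp_pos": TCP position; "orientation": TCP orientation; "wrist_force": force on the tool from outside, world axes, zero at the start; "ft_torque": the same for the moment, N m; "finger_gap": finger opening in m.
Only numpy, scipy, OpenCV 4.12 (cv2) and the standard library are available. Lean on these libraries where they do the work, as an engineer would, in place of code of your own. Each camera call takes 0.05 s, during which the arm holds its last target. There are 200 camera calls.

## Working session

There is one attempt and no reset: what is moved stays moved. The work goes in short steps, Python scripts to look and compute and a shell command to move; the robot and the scene stay as the last step left them, time stands still between calls to the robot, and variables do not carry over. Pictures are saved under pics/ and viewed, about 12 in all and at most 16, crops included, and the job is handed in when it is done.

```bash
mkdir -p pics; ls; python3 - <<'E'
from workcell import *
import cv2
s=get_state();print(s)
for n in("scene","top"):
    c=read_camera(n);print(n,c["K"],c["R"],c["t"]);cv2.imwrite(f"pics/{n}0.png",c["image"][:,:,::-1])
E
```

```text
pics
{'clock': 0.0, 'joint_pos': array([-1.44957124e+00,  3.14030230e-01,  4.49793759e-02,  1.30359359e+00,
       -6.86174589e-06,  1.43122626e+00]), 'qvel': array([ 5.87040476e-04, -2.31096814e-05, -6.96914953e-04, -1.00052219e-03,
       -1.55169456e-03,  3.15748104e-03]), 'tau': array([-4.05793280e-04, -4.80623996e+01,  2.98534119e+01,  1.92338869e-02,
       -3.36067421e-05,  5.52788876e-06]), 'tcp_pos': array([ 0.14820635, -0.55504547,  0.23039206]), 'orientation': array([-9.24049041e-04,  9.91509852e-01,  1.30028301e-01,  5.04505169e-06]), 'wrist_force': array([-0.71447401, -0.32006322,  0.18063967]), 'ft_torque': array([-0.02195967, -0.00892927,  0.02884547]), 'finger_gap': 0.08512617577442284}
scene [[496.01809724   0.         327.78690515]
 [  0.         496.01809724 201.66252857]
 [  0.           0.           1.        ]] [[ 0.77570679  0.63109227  0.00123249]
 [ 0.44024656 -0.53972753 -0.71754941]
 [-0.45217467  0.55715055 -0.69650652]] [-0.32032654 -0.16432317  1.75342863]
top [[461.33879107   0.         314.51751786]
 [  0.         461.33879107 190.29798763]
 [  0.           0.           1.        ]] [[ 0.00890041 -0.9997523   0.02039922]
 [-0.99950561 -0.00950969 -0.02996822]
 [ 0.03015479 -0.0201224  -0.99934267]] [-0.08123472  0.4814764   1.39856137]
```

View pics/scene0.png

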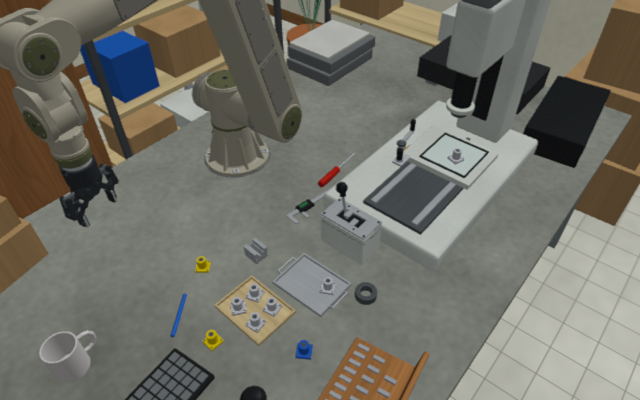

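View pics/top0.png

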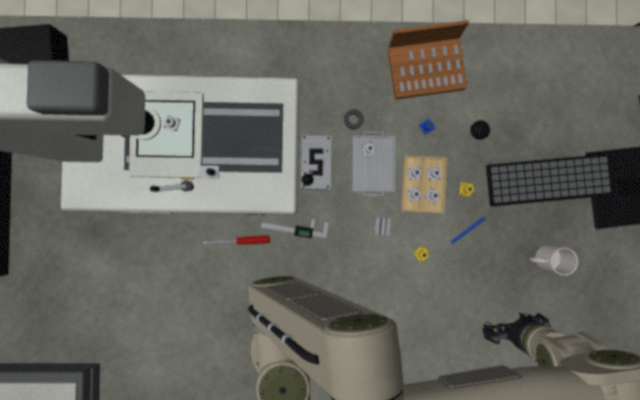

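The top view shows four hubs in the plywood tray at about (415,173), (434,173), (415,194) and (434,194). The old hub is in the steel tray at (369,148), and the measured hub is on the glass at (172,123). The selector ball is at (307,179). The yellow hubs at (467,188) and (422,254) and the blue one at (427,126) are decoys. I'll enlarge the machine and the trays to confirm.

```bash
cat > h.py <<'E'
import numpy as np, cv2
from workcell import *
def ray(c,uv):
    d=c["R"].T@np.linalg.inv(c["K"])@np.array([uv[0],uv[1],1.]); o=-c["R"].T@c["t"]; return o,d
def plane(c,uv,z):
    o,d=ray(c,uv); return o+d*(z-o[2])/d[2]
def proj(c,X):
    p=c["R"]@np.asarray(X,float)+c["t"]; q=c["K"]@p; return q[:2]/q[2]
E
python3 - <<'E'
from h import *
a=cv2.imread("pics/top0.png");b=cv2.imread("pics/scene0.png")
x=cv2.resize(a[70:220,110:330],(792,540),interpolation=cv2.INTER_CUBIC);cv2.imwrite("pics/c1.png",x)
x=cv2.resize(b[80:260,300:540],(800,600),interpolation=cv2.INTER_CUBIC);cv2.imwrite("pics/c2.png",x)
E
```

```text
(no output)
```

View pics/c1.png

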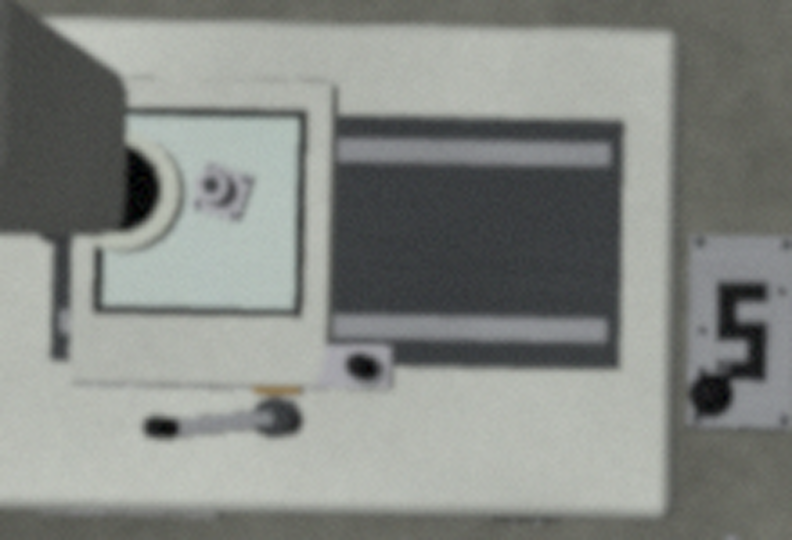

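View pics/c2.png

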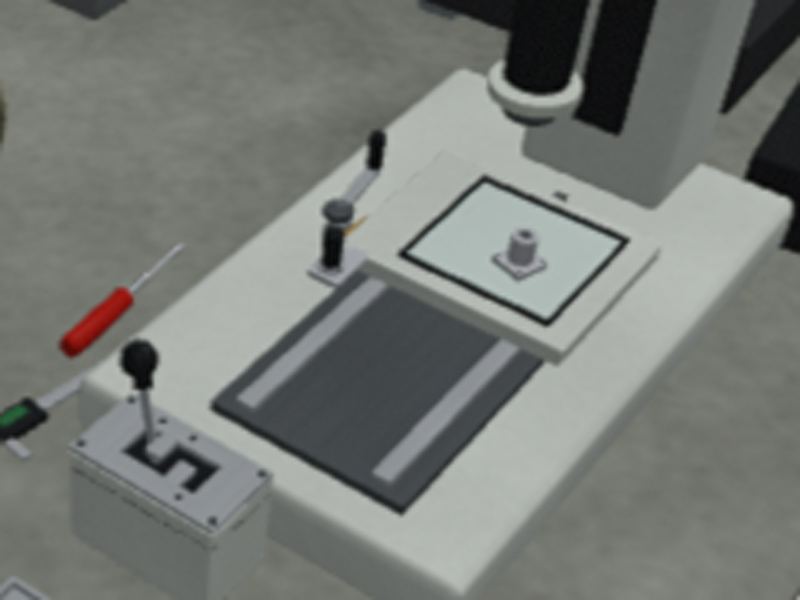

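The crops show the cam lever locked: its knob is at top pixel (155,189) and its pivot at (187,186). The handle post is at (211,172), the hub on the glass at about (169,122), and the selector ball at (308,180).

```bash
python3 - <<'E'
from h import *
c=read_camera("top"); img=c["image"]
f=lambda u,v:(110+(u+.5)/3.6-.5,70+(v+.5)/3.6-.5)
P=lambda u,v,z:plane(c,f(u,v),z)[:2].round(4)
br,tr=P(667,513,.08),P(674,33,.08)
print("base edge len",np.linalg.norm(tr-br)); d=(tr-br)/np.linalg.norm(tr-br)
print("yaw edge",np.arctan2(d[1],d[0]))
bl=P(0,503,.08);d=bl-br;d/=np.linalg.norm(d);print("yaw base near",np.arctan2(-d[0],d[1]))
g=[P(305,108,.126),P(300,314,.126),P(97,311,.126)];print("glass rim",g,np.linalg.norm(g[0]-g[1]),np.linalg.norm(g[2]-g[1]),"mid",(g[0]+g[2])/2)
print("knob",P(161,427,.168),"handle",P(363,367,.162),"pivot",P(280,415,.15),"ball",P(712,396,.175),"hub",P(211,187,.156))
# hubs & trays
hsv=cv2.cvtColor(img,cv2.COLOR_RGB2HSV)
m=cv2.inRange(hsv,(10,60,90),(28,160,255))
for k in cv2.findContours(m,0,2)[0]:
    if cv2.contourArea(k)>300: r=cv2.minAreaRect(k);print("ply",r, plane(c,r[0],.011), [plane(c,p,.011)[:2].round(3) for p in cv2.boxPoints(r)])
cv2.imwrite("pics/c3.png",cv2.resize(img[120:240,340:480,::-1],(800,686)[:2],interpolation=cv2.INTER_CUBIC)[:600])
s=read_camera("scene")
for n,X in dict(knob=P(161,427,.168),handle=P(363,367,.162)).items(): print(n,proj(s,[*X,.165]))
E
```

```text
base edge len 0.38790372516901667
yaw edge -0.004382544769760652
yaw base near -0.006412586563127686
glass rim [array([0.7289, 0.2637]), array([0.5686, 0.2649]), array([0.5692, 0.4207])] 0.16030449151536583 0.15580115532305913 mid [0.64905 0.3422 ]
knob [0.4788 0.3563] handle [0.5255 0.2083] pivot [0.4893 0.2728] ball [ 0.5056 -0.0541] hub [0.6611 0.3261]
ply ((423.665771484375, 183.85081481933594), (43.36103820800781, 56.08027648925781), 3.012787342071533) [ 0.50501917 -0.41045938  0.011     ] [array([ 0.422, -0.34 ]), array([ 0.594, -0.348]), array([ 0.588, -0.482]), array([ 0.417, -0.473])]
ply ((426.7755432128906, 67.66492462158203), (50.79029846191406, 74.95897674560547), 82.7468032836914) [ 0.86357185 -0.41945691  0.011     ] [array([ 0.925, -0.294]), array([ 0.959, -0.525]), array([ 0.802, -0.545]), array([ 0.769, -0.315])]
knob [412.31065097 120.78418819]
handle [399.38604704 148.10408721]
```

View pics/c3.png

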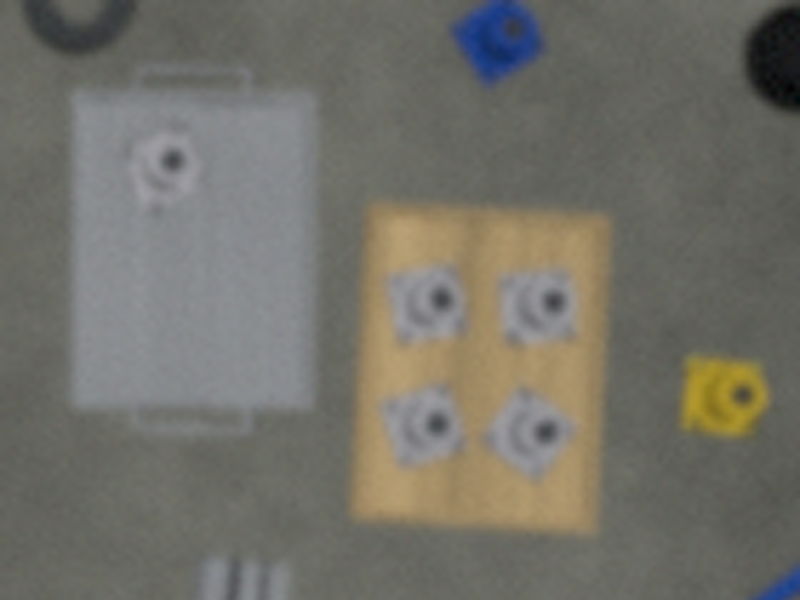

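Everything agrees to within a few mm: the glass rim measures 0.160 m, and the knob and handle back-project onto the same features in the scene view. The plywood tray holds four bare-metal hubs, at (441,299), (553,301), (437,424) and (545,431) in the crop, and these are the ones meant. The blue and yellow look-alikes are outside the tray. Next I'll compute the hub positions, square the tool to the world and head for the cam knob.

```bash
cat >> h.py <<'E'
def ang():
    w,x,y,z=get_state()["orientation"]; return np.arctan2(2*(x*y+w*z),1-2*(y*y+z*z))
def goto(*T):
    # successive targets (x,y,z[,ang]) -> shift in tool axes/40mm, from measured pose
    p=get_state()["tcp_pos"];a=ang()
    for t in T:
        d=np.array(t[:3])-p;X=np.array([np.cos(a),np.sin(a),0]);Y=np.array([np.sin(a),-np.cos(a),0])
        tu=-(t[3]-a) if len(t)>3 else 0
        print("travel",(np.array([d@X,d@Y,-d[2]])/.04).round(2),"turn",round(float(tu),3),"ang",round(float(a),3))
        p=np.array(t[:3]); a=t[3] if len(t)>3 else a
E
python3 - <<'E'
from h import *
c=read_camera("top")
f=lambda u,v:(340+(u+.5)/5.714-.5,120+(v+.5)/5.714-.5)
P=lambda u,v,z:plane(c,f(u,v),z)[:2].round(4)
print("hubs",[P(u,v,.039) for u,v in((441,299),(553,301),(437,424),(545,431),(172,160))])
print("steel",[P(u,v,.011) for u,v in((73,92),(315,92),(312,408),(75,408))])
print("vblock",P(245,585,.04),"ring",P(80,10,.022))
print(ang())
E
python3 -m crank '{"travel":[[0,0,-0.3],[0,0,-0.6],[0,0,-0.75],[0,0,-0.75]],"turn":[0.1,0.2,0.261,0.261]}' 40 40
```

```text
hubs [array([ 0.5393, -0.3824]), array([ 0.5389, -0.4415]), array([ 0.4737, -0.3804]), array([ 0.4706, -0.4373]), array([ 0.6109, -0.2404])]
steel [array([ 0.6503, -0.191 ]), array([ 0.6519, -0.321 ]), array([ 0.4823, -0.3201]), array([ 0.4811, -0.1932])]
vblock [ 0.3887 -0.2797] ring [ 0.6925 -0.1934]
0.26077707428202657
clock: 0.58
tcp_pos: [0.1483, -0.5563, 0.2628]
orientation: [0.001, 1.0, -0.001, 0.0]
wrist_force: [-0.2, -1.1, 0.1]
finger_gap: 0.0403
```

```bash

python3 -m crank '{"travel":[[0.5,-0.83,0],[1,-1.67,0],[1.5,-2.5,0],[2,-3.33,0],[2.5,-4.2,0]],"turn":[0,0,0,0,0]}' >/dev/null
python3 -m crank '{"travel":[[0.5,-0.83,0],[1,-1.67,0],[1.5,-2.5,0],[2,-3.33,0],[2.5,-4.2,0]],"turn":[0,0,0,0,0]}' >/dev/null
python3 -m crank '{"travel":[[0.5,-0.83,0],[1,-1.67,0],[1.5,-2.5,0],[2,-3.33,0],[2.5,-4.2,0]],"turn":[0,0,0,0,0]}'
python3 -m crank '{"travel":[[0.1,-0.9,0],[0.2,-1.8,0],[0.3,-2.7,0],[0.4,-3.6,0],[0.4,-4.5,0]],"turn":[0,0,0,0,0]}' >/dev/null
python3 -m crank '{"travel":[[0.1,-0.9,0],[0.2,-1.8,0],[0.3,-2.7,0],[0.3,-3.6,0],[0.3,-3.6,0]],"turn":[0,0,0,0,0]}' >/dev/null
python3 -m crank '{"travel":[[0,0,0],[0,0,0],[0,0,0],[0,0,0],[0,0,0]],"turn":[-0.12,-0.24,-0.36,-0.48,-0.6]}' >/dev/null
python3 -m crank '{"travel":[[0,0,0],[0,0,0],[0,0,0],[0,0,0],[0,0,0]],"turn":[-0.12,-0.24,-0.36,-0.48,-0.6]}' >/dev/null
python3 -m crank '{"travel":[[0,0,0],[0,0,0],[0,0,0],[0,0,0],[0,0,0]],"turn":[-0.12,-0.24,-0.37,-0.37,-0.37]}'
python3 - <<'E'
from h import *
goto((.479,.356,.22,1.57),(.479,.356,.136))
c=read_camera("wrist");cv2.imwrite("pics/w1.png",c["image"][:,:,::-1]);print(c["K"],c["R"],c["t"])
print(get_state()["joint_pos"])
E
```

```text
clock: 1.83
tcp_pos: [0.4488, -0.0498, 0.2609]
orientation: [0.0, 1.0, 0.001, 0.0]
wrist_force: [0.3, -0.1, 0.2]
finger_gap: 0.0401
clock: 3.92
tcp_pos: [0.4795, 0.1378, 0.2638]
orientation: [-0.02, 0.676, 0.736, 0.017]
wrist_force: [-0.0, -0.4, -0.7]
finger_gap: 0.04
travel [5.44 0.45 1.09] turn 0.085 ang 1.655
travel [0.  0.  2.1] turn 0.0 ang 1.57
[[309.70691629   0.         319.8490179 ]
 [  0.         309.70691629 201.7837317 ]
 [  0.           0.           1.        ]] [[ 0.99646489  0.0839792  -0.0022848 ]
 [ 0.08159116 -0.96093372  0.26447924]
 [ 0.02001522 -0.2637307  -0.96438867]] [-0.48790663  0.05540354  0.44287653]
[ 0.0872182   0.15314864 -0.08252243  1.33640548  0.05215027  1.57378298]
```

View pics/w1.png

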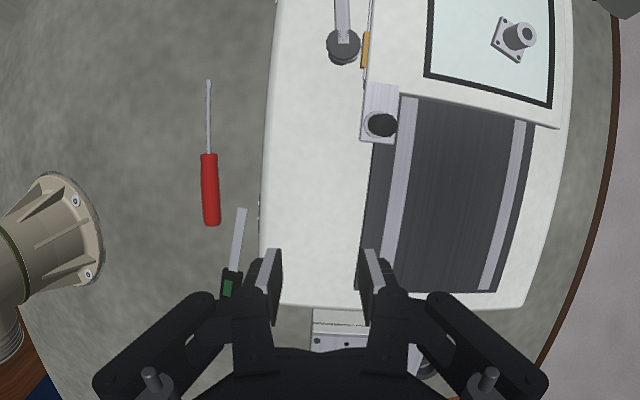

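The wrist view shows the cam pivot disc at (343,47), the handle post at (381,124) and the hub on the glass at (520,38). The last sideways move fell short, so I'll continue and check each call.

```bash

python3 -m crank '{"travel":[[0.6,0.05,0],[1.2,0.1,0],[1.8,0.15,0],[2.4,0.2,0],[2.4,0.2,0]],"turn":[0.05,0.085,0.085,0.085,0.085]}'
python3 -m crank '{"travel":[[0.6,0.05,0],[1.2,0.1,0],[1.8,0.15,0],[2.4,0.2,0],[2.4,0.2,0]],"turn":[0,0,0,0,0]}'
python3 - <<'E'
from h import *
goto((.479,.356,.22,1.57),(.479,.356,.136))
print(get_state()["joint_pos"])
E
```

```text
clock: 4.38
tcp_pos: [0.4789, 0.2377, 0.2689]
orientation: [-0.021, 0.705, 0.708, 0.017]
wrist_force: [-0.1, 0.1, 0.6]
finger_gap: 0.0401
clock: 4.8
tcp_pos: [0.4869, 0.3334, 0.2735]
orientation: [-0.021, 0.705, 0.708, 0.017]
wrist_force: [0.1, -0.6, 1.1]
finger_gap: 0.0398
travel [ 0.57 -0.2   1.34] turn 0.005 ang 1.575
travel [0.  0.  2.1] turn 0.0 ang 1.57
[0.43841548 0.31690514 0.15248474 1.38876477 0.05058289 2.00559187]
```

```bash
cat >> h.py <<'E'
from scipy.spatial.transform import Rotation as Ro
def tool():
    w,x,y,z=get_state()["orientation"]; return Ro.from_quat([x,y,z,w]).as_matrix()
def goto(*T):
    p=get_state()["tcp_pos"];R=tool()
    print("tilt",np.arccos(-R[2,2]).round(3),"ang",np.arctan2(R[1,0],R[0,0]).round(3))
    for t in T:
        d=R.T@(np.array(t[:3])-p)/.04; tu=0.
        if len(t)>3:
            tu=-(t[3]-np.arctan2(R[1,0],R[0,0])); tu=(tu+np.pi)%(2*np.pi)-np.pi
            R=R@Ro.from_euler("z",tu).as_matrix()
        print("travel",d.round(2),"turn",round(float(tu),3)); p=np.array(t[:3])
E
python3 -m crank '{"travel":[[0.3,-0.1,0.4],[0.57,-0.2,0.9],[0.57,-0.2,1.34],[0.57,-0.2,1.34],[0.57,-0.2,1.34]],"turn":[0,0,0,0,0]}'
python3 - <<'E'
from h import *
goto((.479,.356,.136))
c=read_camera("wrist");cv2.imwrite("pics/w2.png",c["image"][:,:,::-1])
E
```

```text
clock: 5.22
tcp_pos: [0.4776, 0.355, 0.2206]
orientation: [-0.021, 0.706, 0.708, 0.015]
wrist_force: [0.3, -0.2, 1.0]
finger_gap: 0.0398
tilt 0.051 ang 1.573
travel [-0.08  0.05  2.11] turn 0.0
```

View pics/w2.png

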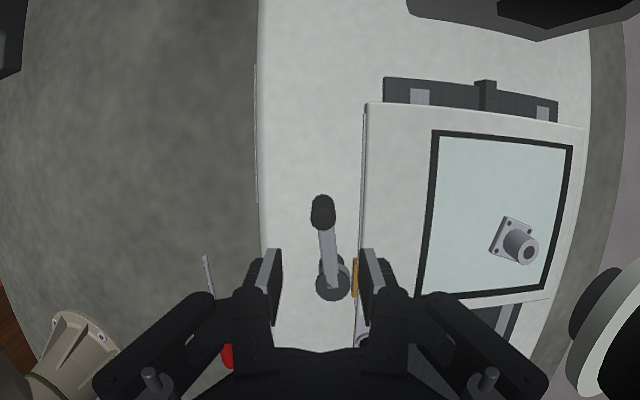

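The knob top is at (323,204) and the pivot disc at (333,288). I'll cast fisheye rays through both.

```bash
cat >> h.py <<'E'
def wplane(c,uv,z):
    K=c["K"];v=(np.array(uv)-K[:2,2])/K[0,0];r=np.linalg.norm(v)+1e-9
    d=c["R"].T@np.array([*(v/r*np.sin(r)),np.cos(r)]);o=-c["R"].T@c["t"];return o+d*(z-o[2])/d[2]
E
python3 - <<'E'
from h import *
c=read_camera("wrist")
k=wplane(c,(323,204),.168);p=wplane(c,(333,284),.14);print(k,p,wplane(c,(531,252),.156))
goto((k[0],k[1],.136))
E
```

```text
[0.47916403 0.37199433 0.168     ] [0.48818665 0.2933642  0.14      ] [0.66781514 0.32392488 0.156     ]
tilt 0.053 ang 1.573
travel [0.3  0.02 2.18] turn 0.0
```

```bash
python3 - <<'E'
from h import *
s=read_camera("scene");t=read_camera("top");w=read_camera("wrist")
print("scene knob",plane(s,(413,120.5),.168), "handle",plane(s,(300+334*.3,80+230*.3),.162),"ball",plane(s,(300+140*.3,80+358*.3),.175))
for z in(.14,.15,.16,.168):print(z,plane(t,(153.5,188.5),z),wplane(w,(323,204),z))
print("wristcam",-w["R"].T@w["t"],get_state()["tcp_pos"])
i=w["image"];g=cv2.cvtColor(i,cv2.COLOR_RGB2GRAY);m=(g<50).astype(np.uint8);m[:180]=0;m[240:]=0;m[:,:295]=0;m[:,350:]=0
n,l,st,ce=cv2.connectedComponentsWithStats(m);print(st[1:],ce[1:])
i=t["image"];g=cv2.cvtColor(i,cv2.COLOR_RGB2GRAY);m=(g<60).astype(np.uint8);m[:180]=0;m[195:]=0;m[:,:140]=0;m[:,170:]=0
n,l,st,ce=cv2.connectedComponentsWithStats(m);print(st[1:],ce[1:])
E
```

```text
scene knob [0.4817125  0.35518673 0.168     ] handle [0.52799223 0.20957374 0.162     ] ball [ 0.50543465 -0.05162551  0.175     ]
0.14 [0.47895345 0.36773142 0.14      ] [0.48028494 0.36444939 0.14      ]
0.15 [0.47864596 0.36446365 0.15      ] [0.48021618 0.36725964 0.15      ]
0.16 [0.47833848 0.36119588 0.16      ] [0.48014742 0.3700699  0.16      ]
0.168 [0.47809249 0.35858166 0.168     ] [0.48009241 0.37231811 0.168     ]
wristcam [0.47869926 0.42925708 0.37061122] [0.47906031 0.35601608 0.22288673]
[[309 196  23  34 295]
 [316 200   2   2   2]
 [320 201   2   1   2]
 [325 203   1   1   1]
 [319 204   4   4   8]
 [314 212   1   1   1]
 [328 213   1   1   1]
 [326 214   1   1   1]
 [328 215   1   1   1]
 [319 217   1   2   2]
 [322 217   1   1   1]
 [324 217   1   1   1]
 [326 216   1   2   2]] [[319.66101695 215.33559322]
 [316.5        200.5       ]
 [320.5        201.        ]
 [325.         203.        ]
 [320.5        205.5       ]
 [314.         212.        ]
 [328.         213.        ]
 [326.         214.        ]
 [328.         215.        ]
 [319.         217.5       ]
 [322.         217.        ]
 [324.         217.        ]
 [326.         216.5       ]]
[[140 180   7  15  89]
 [151 187   8   4  27]] [[142.49438202 186.7752809 ]
 [154.59259259 188.44444444]]
```

The wrist camera looks from the +y side, so the knob's top face is the lower end of the blob, at about (322,219). That gives a knob position of (0.479, 0.357), which matches the top and scene views. Now I'll descend and grip it.

```bash

python3 -m crank '{"travel":[[0,0.05,0.7],[-0.03,0.05,1.4],[-0.07,0.05,2.1],[-0.07,0.05,2.17],[-0.07,0.05,2.17]],"turn":[0,0,0,0,0]}'
python3 -m crank '{"travel":[[0,0,0],[0,0,0],[0,0,0],[0,0,0],[0,0,0]],"turn":[0,0,0,0,0]}' 0 40
python3 - <<'E'
from h import *
a0=1.5;pv=np.array([.485,.279]);q=get_state()["tcp_pos"];R=tool()
off=q[:2]-(pv+.078*np.array([-np.cos(a0),np.sin(a0)]));print("off",off)
# arc: per 0.3 rad in start tool axes
for a in np.arange(1.5,-.01,-.125):
    d=.078*(np.array([-np.cos(a),np.sin(a)])-np.array([-np.cos(a0),np.sin(a0)]))
    print(a.round(3),(R.T@np.array([*d,0])/.04).round(2),round(a-a0,3))
E
```

```text
clock: 5.88
tcp_pos: [0.4787, 0.3572, 0.1336]
orientation: [-0.021, 0.706, 0.708, 0.015]
wrist_force: [-1.1, -0.2, 1.1]
finger_gap: 0.0403
clock: 6.3
tcp_pos: [0.4807, 0.3589, 0.137]
orientation: [-0.02, 0.705, 0.708, 0.018]
wrist_force: [-1.6, 1.3, 6.6]
finger_gap: 0.0171
off [0.00121459 0.00205604]
1.5 [0. 0. 0.] 0.0
1.375 [-0.03 -0.24 -0.  ] -0.125
1.25 [-0.09 -0.48 -0.  ] -0.25
1.125 [-0.18 -0.7  -0.01] -0.375
1.0 [-0.3  -0.92 -0.01] -0.5
0.875 [-0.44 -1.11 -0.02] -0.625
0.75 [-0.61 -1.29 -0.03] -0.75
0.625 [-0.8  -1.45 -0.04] -0.875
0.5 [-1.   -1.58 -0.05] -1.0
0.375 [-1.22 -1.68 -0.06] -1.125
0.25 [-1.45 -1.76 -0.07] -1.25
0.125 [-1.69 -1.8  -0.09] -1.375
0.0 [-1.94 -1.82 -0.1 ] -1.5
```

```bash

python3 -m crank '{"travel":[[-0.03,-0.23,0],[-0.08,-0.46,0],[-0.17,-0.67,-0.01],[-0.28,-0.88,-0.01],[-0.42,-1.08,-0.02]],"turn":[-0.12,-0.24,-0.36,-0.48,-0.6]}'
python3 -m crank '{"travel":[[-0.03,-0.23,0],[-0.08,-0.46,0],[-0.17,-0.67,-0.01],[-0.28,-0.88,-0.01],[-0.42,-1.08,-0.02]],"turn":[-0.12,-0.24,-0.36,-0.48,-0.6]}'
python3 -m crank '{"travel":[[-0.03,-0.23,0],[-0.08,-0.46,0],[-0.1,-0.53,0],[-0.1,-0.53,0],[-0.1,-0.53,0]],"turn":[-0.12,-0.24,-0.28,-0.28,-0.28]}'
python3 - <<'E'
from h import *
goto((.408,.279,.136))
c=read_camera("top");cv2.imwrite("pics/t2.png",cv2.resize(c["image"][100:220,110:320,::-1],None,fx=3.6,fy=3.6))
E
```

```text
clock: 6.72
tcp_pos: [0.4391, 0.3409, 0.137]
orientation: [-0.012, 0.463, 0.886, 0.023]
wrist_force: [7.5, -3.4, 3.4]
finger_gap: 0.0167
clock: 7.13
tcp_pos: [0.4156, 0.3027, 0.1368]
orientation: [-0.002, 0.18, 0.983, 0.026]
wrist_force: [11.9, -1.1, 3.2]
finger_gap: 0.0169
clock: 7.55
tcp_pos: [0.4133, 0.2845, 0.1368]
orientation: [0.003, 0.044, 0.999, 0.03]
wrist_force: [10.5, 10.1, 4.7]
finger_gap: 0.0168
tilt 0.06 ang 3.053
travel [ 0.12 -0.15  0.01] turn 0.0
```

View pics/t2.png

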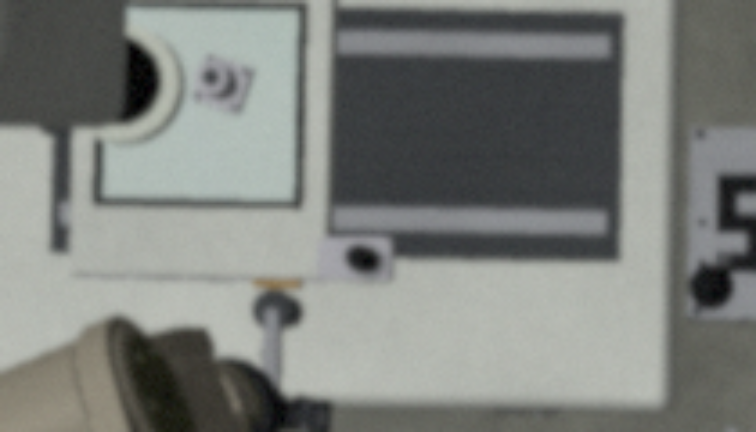

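The lever now points at the robot, from pivot (277,312) to knob (272,400), so the cam is free. I'll release it and go to the handle post.

```bash

python3 -m crank '{"travel":[[0,0,0],[0,0,0],[0,0,-0.7],[0,0,-1.5],[0,0,-2.2]],"turn":[0,0,0,0,0]}' 45 40
python3 - <<'E'
from h import *
goto((.527,.209,.22,3.14),(.527,.209,.128))
E
```

```text
clock: 8.02
tcp_pos: [0.4063, 0.2763, 0.2215]
orientation: [-0.005, 0.044, 0.999, 0.025]
wrist_force: [1.0, 0.4, -0.3]
finger_gap: 0.0451
tilt 0.051 ang 3.055
travel [-3.15 -1.41 -0.07] turn -0.085
travel [-0.02 -0.12  2.3 ] turn 0.0
```

```bash

python3 -m crank '{"travel":[[-0.8,-0.36,0],[-1.6,-0.72,0],[-2.4,-1.08,-0.05],[-3.15,-1.41,-0.07],[-3.15,-1.41,-0.07]],"turn":[-0.04,-0.085,-0.085,-0.085,-0.085]}'
python3 - <<'E'
from h import *
goto((.527,.209,.128))
w=read_camera("wrist");cv2.imwrite("pics/w3.png",w["image"][:,:,::-1])
E
```

```text
clock: 8.43
tcp_pos: [0.5324, 0.2066, 0.2185]
orientation: [-0.002, 0.003, 1.0, 0.025]
wrist_force: [0.3, -0.4, 0.7]
finger_gap: 0.045
tilt 0.051 ang 3.135
travel [ 0.13 -0.06  2.26] turn 0.0
```

View pics/w3.png

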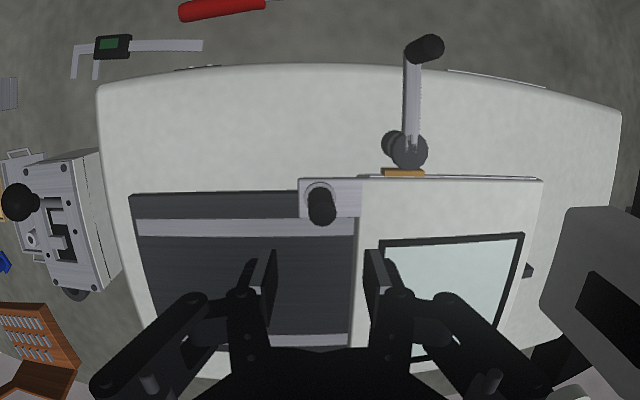

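The post top is at about (322,212), lined up between the fingers. I'll check it by ray, then descend and grip.

```bash

python3 - <<'E'
from h import *
w=read_camera("wrist");print(wplane(w,(322,211),.162))
E
python3 -m crank '{"travel":[[0.1,-0.05,0.7],[0.13,-0.06,1.4],[0.13,-0.06,2.0],[0.13,-0.06,2.26],[0.13,-0.06,2.26]],"turn":[0,0,0,0,0]}'
python3 -m crank '{"travel":[[0,0,0],[0,0,0],[0,0,0],[0,0,0],[0,0,0]],"turn":[0,0,0,0,0]}' 0 50
python3 - <<'E'
from h import *
p=get_state()["tcp_pos"];goto(p+[0,-.095,0],p+[0,-.19,0],p+[0,-.2,0])
E
```

```text
[0.52063226 0.21244634 0.162     ]
clock: 8.95
tcp_pos: [0.5187, 0.2121, 0.1263]
orientation: [-0.006, 0.0, 1.0, 0.025]
wrist_force: [-1.1, -0.2, -0.4]
finger_gap: 0.0448
clock: 9.37
tcp_pos: [0.5227, 0.212, 0.1306]
orientation: [-0.002, 0.001, 1.0, 0.026]
wrist_force: [-2.3, 0.3, 6.0]
finger_gap: 0.019
tilt 0.052 ang 3.14
travel [-0.   -2.37 -0.12] turn 0.0
travel [-0.   -2.37 -0.12] turn 0.0
travel [-0.   -0.25 -0.01] turn 0.0
```

```bash

python3 -m crank '{"travel":[[0,-0.2,-0.01],[0,-0.5,-0.03],[0,-0.8,-0.04],[0,-1.1,-0.06],[0,-1.4,-0.07]],"turn":[0,0,0,0,0]}'
python3 -m crank '{"travel":[[0,-0.3,-0.02],[0,-0.6,-0.03],[0,-0.9,-0.05],[0,-1.2,-0.06],[0,-1.5,-0.08]],"turn":[0,0,0,0,0]}'
python3 -m crank '{"travel":[[0,-0.3,-0.02],[0,-0.6,-0.03],[0,-0.9,-0.05],[0,-1.2,-0.06],[0,-1.5,-0.08]],"turn":[0,0,0,0,0]}'
python3 -m crank '{"travel":[[0,-0.2,-0.01],[0,-0.4,-0.02],[0,-0.55,-0.02],[0,-0.55,-0.02],[0,-0.55,-0.02]],"turn":[0,0,0,0,0]}'
python3 - <<'E'
from h import *
c=read_camera("top");cv2.imwrite("pics/t3.png",cv2.resize(c["image"][70:230,110:480,::-1],(800,346),interpolation=cv2.INTER_CUBIC))
E
```

```text
clock: 9.78
tcp_pos: [0.5222, 0.1561, 0.1305]
orientation: [-0.002, 0.001, 1.0, 0.027]
wrist_force: [-4.5, 3.2, 9.6]
finger_gap: 0.0188
clock: 10.2
tcp_pos: [0.5217, 0.0958, 0.1306]
orientation: [-0.002, 0.001, 1.0, 0.026]
wrist_force: [-4.0, 2.8, 8.2]
finger_gap: 0.019
clock: 10.62
tcp_pos: [0.5213, 0.0356, 0.1306]
orientation: [-0.003, 0.001, 1.0, 0.026]
wrist_force: [-5.2, 3.1, 8.4]
finger_gap: 0.0189
clock: 11.03
tcp_pos: [0.5212, 0.0219, 0.1305]
orientation: [-0.002, -0.002, 0.999, 0.035]
wrist_force: [-2.8, 32.5, 11.1]
finger_gap: 0.0191
```

View pics/t3.png

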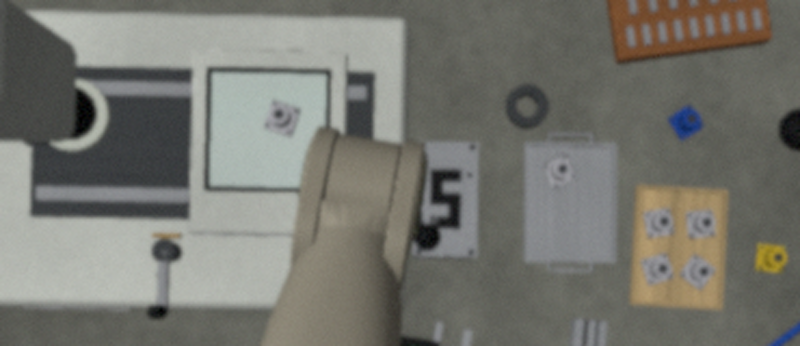

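The stage has hit its stop (32 N), and the glass middle should now be near (0.65, 0.152). The measured hub is at t3 pixel (283,115). I'll release the post, rise, turn the jaws along world x, and measure the hub and glass by script.

```bash

python3 -m crank '{"travel":[[0,0,0],[0,0,0],[0,0,-0.8],[0,0,-1.6],[0,0,-2.5]],"turn":[0,0,0,0,0]}' 45 40 >/dev/null
python3 -m crank '{"travel":[[0,0,0],[0,0,0],[0,0,0],[0,0,0],[0,0,0]],"turn":[0.12,0.24,0.36,0.48,0.6]}' >/dev/null
python3 -m crank '{"travel":[[0,0,0],[0,0,0],[0,0,0],[0,0,0],[0,0,0]],"turn":[0.12,0.24,0.36,0.48,0.6]}' >/dev/null
python3 -m crank '{"travel":[[0,0,0],[0,0,0],[0,0,0],[0,0,0],[0,0,0]],"turn":[0.12,0.24,0.36,0.37,0.37]}'
python3 - <<'E'
from h import *
c=read_camera("top")
q=lambda u,v:(110+(u+.5)/2.162-.5,70+(v+.5)/2.162-.5)
P=lambda u,v,z:plane(c,q(u,v),z)[:2].round(4)
print("hub",P(283,115,.156),"rim L",P(206,68,.126),P(206,188,.126),P(331,70,.126))
s=read_camera("scene");b=s["image"][:,:,::-1]
h=P(283,115,.156);print(proj(s,[*h,.156]),proj(s,[.65,.152,.12]))
goto((h[0],h[1],.20,1.5708),(h[0],h[1],.132))
# side-by-side picture
cv2.imwrite("pics/s2.png",np.vstack([cv2.resize(b[100:200,360:520],(800,500)[::1],interpolation=cv2.INTER_CUBIC)]))
E
```

```text
clock: 12.75
tcp_pos: [0.5227, 0.008, 0.2287]
orientation: [-0.02, 0.707, 0.707, 0.017]
wrist_force: [-0.5, -0.2, 0.3]
finger_gap: 0.045
hub [0.6599 0.1296] rim L [0.725 0.234] [0.5694 0.2315] [0.7245 0.0727]
[423.43318116 182.18990601] [422.8585373  185.93681118]
tilt 0.052 ang 1.572
travel [2.99 3.44 0.85] turn 0.001
travel [-0.09  0.01  1.7 ] turn 0.0
```

View pics/s2.png

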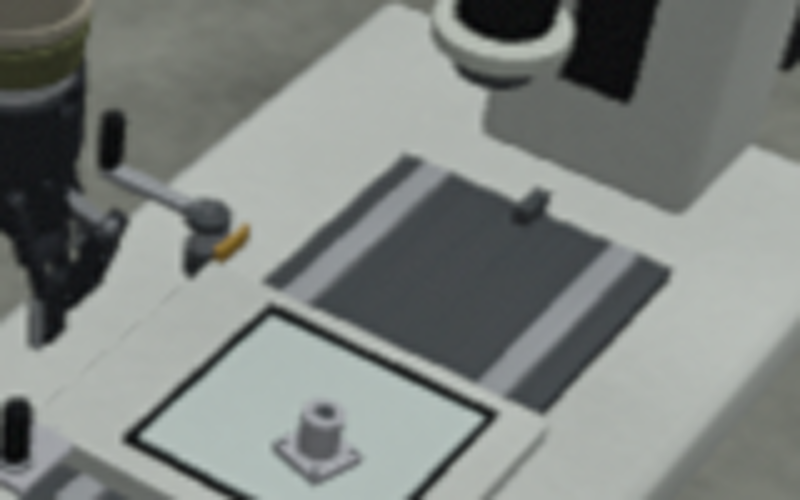

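The bore shows at scene pixel (424.4,182), against a projection of (423.4,182.2), so the hub is fixed at (0.660, 0.130). I'll move there and grip the boss.

```bash

python3 -m crank '{"travel":[[0.75,0.86,0],[1.5,1.72,0],[2.25,2.58,0.3],[2.99,3.44,0.6],[2.99,3.44,0.85]],"turn":[0,0,0,0,0]}'
python3 -m crank '{"travel":[[0,0,0.5],[-0.05,0,1.0],[-0.09,0,1.4],[-0.09,0,1.68],[-0.09,0,1.68]],"turn":[0,0,0,0,0]}'
python3 -m crank '{"travel":[[0,0,0],[0,0,0],[0,0,0],[0,0,0],[0,0,0]],"turn":[0,0,0,0,0]}' 0 40
python3 -m crank '{"travel":[[0,0,-0.5],[0,0,-1],[0,0,-1.5],[0,0,-2],[0,0,-2.5]],"turn":[0,0,0,0,0]}'
python3 - <<'E'
from h import *
goto((.45,-.10,.235),(.515,-.257,.235),(.515,-.257,.02))
E
```

```text
clock: 13.27
tcp_pos: [0.6635, 0.1326, 0.1999]
orientation: [-0.019, 0.706, 0.708, 0.018]
wrist_force: [-0.4, -1.3, 0.8]
finger_gap: 0.0451
clock: 13.68
tcp_pos: [0.6577, 0.1294, 0.1293]
orientation: [-0.022, 0.707, 0.707, 0.014]
wrist_force: [0.0, -0.6, 0.4]
finger_gap: 0.0454
clock: 14.1
tcp_pos: [0.6599, 0.1294, 0.1336]
orientation: [-0.02, 0.707, 0.706, 0.017]
wrist_force: [-0.2, 0.4, 1.7]
finger_gap: 0.0243
clock: 14.52
tcp_pos: [0.6599, 0.1242, 0.2338]
orientation: [-0.02, 0.707, 0.706, 0.017]
wrist_force: [1.0, 0.2, -1.2]
finger_gap: 0.0245
tilt 0.052 ang 1.569
travel [-5.6  -5.24 -0.29] turn 0.0
travel [-3.92  1.63 -0.21] turn 0.0
travel [-0.28  0.03  5.37] turn 0.0
```

```bash

python3 -m crank '{"travel":[[-0.8,-0.3,-0.04],[-1.6,-0.6,-0.08],[-2.4,-0.9,-0.12],[-3.2,-1.2,-0.17],[-3.2,-1.2,-0.17]],"turn":[0,0,0,0,0]}'
python3 -m crank '{"travel":[[-0.8,-0.3,-0.04],[-1.6,-0.6,-0.08],[-2.4,-0.9,-0.12],[-3.2,-1.2,-0.17],[-3.2,-1.2,-0.17]],"turn":[0,0,0,0,0]}'
python3 -m crank '{"travel":[[-0.8,-0.3,-0.04],[-1.6,-0.6,-0.08],[-2.4,-0.9,-0.12],[-3.1,-1.2,-0.17],[-3.1,-1.2,-0.17]],"turn":[0,0,0,0,0]}'
python3 - <<'E'
from h import *
goto((.515,-.257,.018))
E
```

```text
clock: 14.93
tcp_pos: [0.6103, -0.0089, 0.2336]
orientation: [-0.02, 0.709, 0.705, 0.015]
wrist_force: [0.2, 0.2, 0.1]
finger_gap: 0.0241
clock: 15.35
tcp_pos: [0.5623, -0.1369, 0.2337]
orientation: [-0.019, 0.709, 0.704, 0.015]
wrist_force: [0.1, 0.7, -0.5]
finger_gap: 0.0247
clock: 15.77
tcp_pos: [0.5143, -0.2606, 0.2341]
orientation: [-0.019, 0.709, 0.705, 0.016]
wrist_force: [-0.1, 0.0, -0.7]
finger_gap: 0.0244
tilt 0.05 ang 1.564
travel [-0.18  0.05  5.4 ] turn 0.0
```

```bash

python3 -m crank '{"travel":[[-0.03,0,0.9],[-0.06,0.02,1.8],[-0.09,0.03,2.6],[-0.1,0.03,3.4],[-0.12,0.04,4]],"turn":[0,0,0,0,0]}'
python3 -m crank '{"travel":[[-0.02,0,0.5],[-0.04,0,1.0],[-0.06,0,1.3],[-0.06,0,1.4],[-0.06,0,1.4]],"turn":[0,0,0,0,0]}'
python3 -m crank '{"travel":[[0,0,0.02],[0,0,0.02],[0,0,0.02],[0,0,0.02],[0,0,0.02]],"turn":[0,0,0,0,0]}' 45
python3 -m crank '{"travel":[[0,0,-0.8],[0,0,-1.6],[0,0,-2.4],[0,0,-2.4],[0,0,-2.4]],"turn":[0,0,0,0,0]}'
python3 - <<'E'
from h import *
c=read_camera("top");i=c["image"]
# bores: dark blobs inside the trays
g=cv2.cvtColor(i,cv2.COLOR_RGB2GRAY)
X=get_state()["tcp_pos"];print(X)
cv2.imwrite("pics/t4.png",cv2.resize(i[120:240,340:480,::-1],(700,600),interpolation=cv2.INTER_CUBIC))
goto((.539,-.38,.11),(.539,-.38,.016))
E
```

```text
clock: 16.18
tcp_pos: [0.5157, -0.2512, 0.0715]
orientation: [-0.021, 0.707, 0.706, 0.016]
wrist_force: [-1.1, -0.2, -1.1]
finger_gap: 0.0244
clock: 16.6
tcp_pos: [0.5157, -0.251, 0.0175]
orientation: [-0.021, 0.707, 0.707, 0.016]
wrist_force: [-0.0, -0.7, -0.5]
finger_gap: 0.0245
clock: 17.02
tcp_pos: [0.5162, -0.2522, 0.0173]
orientation: [-0.02, 0.707, 0.706, 0.016]
wrist_force: [-0.3, -0.8, 0.6]
finger_gap: 0.0444
clock: 17.43
tcp_pos: [0.518, -0.2583, 0.1154]
orientation: [-0.018, 0.707, 0.706, 0.017]
wrist_force: [1.2, 0.1, 0.5]
finger_gap: 0.0451
[ 0.51685699 -0.2574672   0.11362241]
tilt 0.051 ang 1.569
travel [-3.06  0.56 -0.07] turn 0.0
travel [-0.12  0.01  2.35] turn 0.0
```

View pics/t4.png

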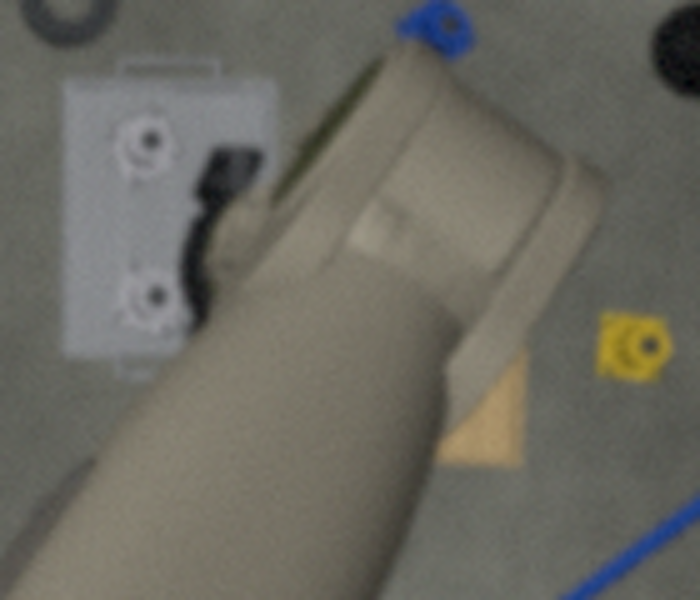

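The measured hub stands in the steel tray at crop pixel (156,296), beside the old one at (151,141). I'll move over the plywood tray and check the waiting hubs' bores with the wrist camera by script.

```bash
cat >> h.py <<'E'
def wproj(c,X):
    p=c["R"]@np.asarray(X,float)+c["t"];r=np.hypot(*p[:2]);th=np.arctan2(r,p[2]);return c["K"][:2,2]+c["K"][0,0]*th*p[:2]/r
def bores(c,P,z,win=30,thr=75):
    # dark bore blob nearest each predicted point in the wrist view
    g=cv2.cvtColor(c["image"],cv2.COLOR_RGB2GRAY)
    for p in P:
        u=wproj(c,[*p,z]);x0,y0=(u-win).round().astype(int);x0=max(x0,0);y0=max(y0,0)
        m=(g[y0:y0+2*win,x0:x0+2*win]<thr).astype(np.uint8)
        n,l,st,ce=cv2.connectedComponentsWithStats(m)
        o=[(tuple((ce[k]+[x0,y0]).round(1)),int(st[k,4]),wplane(c,ce[k]+[x0,y0],z)[:2].round(4)) for k in range(1,n) if st[k,4]>25]
        print(p,"pred",u.round(0),*o)
E
python3 -m crank '{"travel":[[-0.75,0.14,-0.4],[-1.5,0.28,-0.8],[-2.2,0.4,-1.2],[-2.2,0.4,-1.5],[-2.2,0.4,-1.5]],"turn":[0,0,0,0,0]}'
python3 - <<'E'
from h import *
c=read_camera("wrist");cv2.imwrite("pics/w4.png",c["image"][:,:,::-1])
bores(c,[(.539,-.382),(.539,-.441),(.474,-.380),(.471,-.437),(.515,-.248)],.039)
print(get_state()["tcp_pos"])
E
```

```text
clock: 17.9
tcp_pos: [0.5329, -0.3501, 0.1684]
orientation: [-0.02, 0.708, 0.706, 0.016]
wrist_force: [0.5, -0.2, 1.1]
finger_gap: 0.0452
(0.539, -0.382) pred [328. 231.] ((np.float64(326.3), np.float64(233.5)), 98, array([ 0.5373, -0.3843]))
(0.539, -0.441) pred [328. 285.] ((np.float64(325.1), np.float64(287.4)), 84, array([ 0.5364, -0.4444]))
(0.474, -0.38) pred [261. 229.] ((np.float64(258.6), np.float64(227.1)), 104, array([ 0.4721, -0.3779])) ((np.float64(272.7), np.float64(254.1)), 59, array([ 0.4843, -0.4064]))
(0.471, -0.437) pred [262. 280.] ((np.float64(256.7), np.float64(286.7)), 1672, array([ 0.4647, -0.445 ]))
(0.515, -0.248) pred [301.  87.] ((np.float64(300.9), np.float64(85.0)), 99, array([ 0.515 , -0.2462]))
[ 0.53240469 -0.34860548  0.1671887 ]
```

View pics/w4.png

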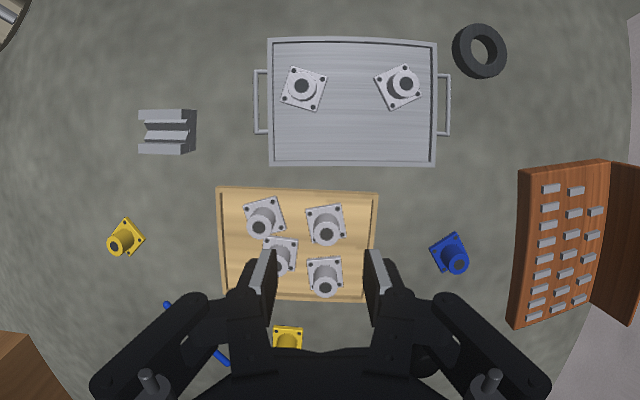

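The wrist view shows two hubs in the steel tray at (301,85) and (403,82). In the plywood tray, the fourth hub now sits close to its neighbour, at about (281,255). It has been knocked, and a finger partly hides it. I'll pick hub B at (325,287) first with the fingers narrowed, then look again at the knocked one.

```bash

python3 - <<'E'
from h import *
goto((.538,-.443,.09),(.538,-.443,.016))
E
```

```text
tilt 0.053 ang 1.568
travel [-2.46  0.16  1.8 ] turn 0.0
travel [-0.1   0.01  1.85] turn 0.0
```

```bash

python3 -m crank '{"travel":[[-0.8,0.05,0],[-1.6,0.1,0],[-2.46,0.16,0.6],[-2.46,0.16,1.3],[-2.46,0.16,1.8]],"turn":[0,0,0,0,0]}' 38 40
python3 -m crank '{"travel":[[0,0,0],[-0.03,0,0.6],[-0.06,0,1.2],[-0.1,0,1.83],[-0.1,0,1.83]],"turn":[0,0,0,0,0]}'
python3 -m crank '{"travel":[[0,0,0],[0,0,0],[0,0,0],[0,0,0],[0,0,0]],"turn":[0,0,0,0,0]}' 0 40
python3 -m crank '{"travel":[[0,0,-0.8],[0,0,-1.6],[0,0,-2.4],[0,0,-3.2],[0,0,-4]],"turn":[0,0,0,0,0]}'
python3 -m crank '{"travel":[[0.2,0,-0.8],[0.3,0,-1.2],[0.3,0,-1.2]],"turn":[0,0,0]}'
python3 - <<'E'
from h import *
goto((.56,.0,.235),(.685,.12,.235),(.685,.12,.134))
c=read_camera("wrist");cv2.imwrite("pics/w5.png",cv2.resize(c["image"][150:330,180:420,::-1],(800,600)))
bores(c,[(.539,-.382),(.474,-.380),(.484,-.406)],.039)
E
```

```text
clock: 18.37
tcp_pos: [0.5368, -0.4421, 0.0859]
orientation: [-0.023, 0.708, 0.706, 0.016]
wrist_force: [-0.7, 1.0, -0.1]
finger_gap: 0.038
clock: 18.78
tcp_pos: [0.5354, -0.4386, 0.0124]
orientation: [-0.025, 0.707, 0.707, 0.016]
wrist_force: [-1.1, 0.6, -0.6]
finger_gap: 0.0382
clock: 19.2
tcp_pos: [0.5387, -0.4434, 0.0193]
orientation: [-0.019, 0.707, 0.706, 0.016]
wrist_force: [0.2, -0.2, -0.4]
finger_gap: 0.0247
clock: 19.62
tcp_pos: [0.5389, -0.4511, 0.1799]
orientation: [-0.02, 0.707, 0.706, 0.016]
wrist_force: [0.1, -0.0, -1.1]
finger_gap: 0.0246
clock: 19.87
tcp_pos: [0.5408, -0.4427, 0.2328]
orientation: [-0.016, 0.707, 0.707, 0.016]
wrist_force: [-0.0, 0.1, -0.1]
finger_gap: 0.0245
tilt 0.045 ang 1.57
travel [11.06  0.47  0.44] turn 0.0
travel [3.   3.12 0.14] turn 0.0
travel [-0.11 -0.    2.52] turn 0.0
(0.539, -0.382) pred [319. 129.]
(0.474, -0.38) pred [260. 128.] ((np.float64(257.9), np.float64(126.4)), 29, array([ 0.4717, -0.3777]))
(0.484, -0.406) pred [269. 151.] ((np.float64(257.9), np.float64(126.4)), 29, array([ 0.4717, -0.3777]))
```

View pics/w5.png

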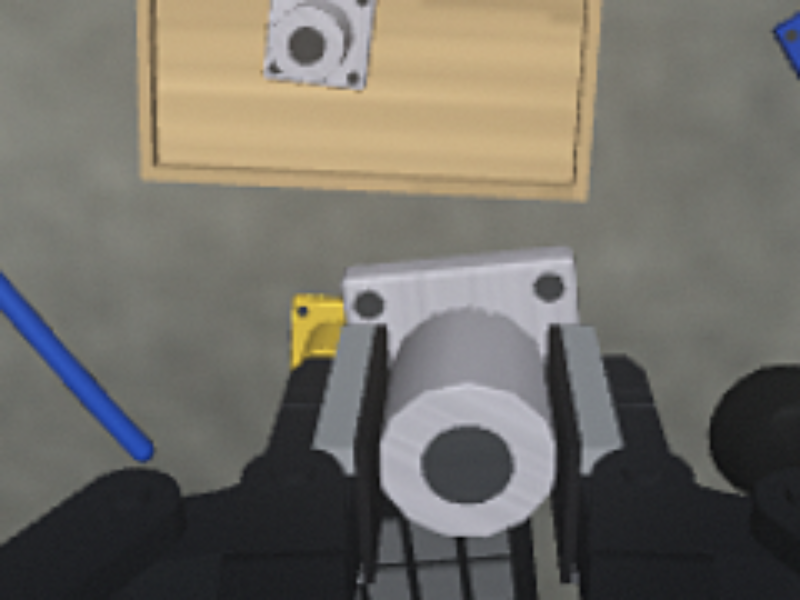

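The knocked hub D stands flat and on its own at crop pixel (306,45). Hub B is held upright between the pads. I'll carry B to the glass.

```bash

python3 -m crank '{"travel":[[0.85,0.2,0],[1.7,0.4,0],[2.6,0.65,0],[3.5,0.9,0.1],[3.5,0.9,0.1]],"turn":[0,0,0,0,0]}' >/dev/null
python3 -m crank '{"travel":[[0.9,0.2,0],[1.8,0.45,0],[2.7,0.7,0],[3.5,0.9,0.1],[3.5,0.9,0.1]],"turn":[0,0,0,0,0]}' >/dev/null
python3 -m crank '{"travel":[[0.9,0.2,0],[1.8,0.45,0],[2.7,0.7,0],[3.5,0.9,0.1],[3.5,0.9,0.1]],"turn":[0,0,0,0,0]}' >/dev/null
python3 -m crank '{"travel":[[0.9,0.2,0],[1.8,0.45,0],[2.7,0.7,0],[3.5,0.9,0.1],[3.5,0.9,0.1]],"turn":[0,0,0,0,0]}'
python3 - <<'E'
from h import *
goto((.683,.12,.138))
c=read_camera("top");g=c["image"]
for p in[(.538,-.383),(.472,-.378),(.486,-.42)]:
    u=proj(c,[*p,.039]);x,y=(u-6).round().astype(int);k=cv2.cvtColor(g[y:y+13,x:x+13],cv2.COLOR_RGB2GRAY)
    m=(k<95);ys,xs=np.nonzero(m);print(p,u.round(1),m.sum(),plane(c,(x+xs.mean(),y+ys.mean()),.039)[:2] if m.any() else None)
E
```

```text
clock: 21.58
tcp_pos: [0.6841, 0.1234, 0.2357]
orientation: [-0.022, 0.705, 0.708, 0.016]
wrist_force: [-0.3, -0.2, -1.4]
finger_gap: 0.0242
tilt 0.055 ang 1.575
travel [-0.22 -0.01  2.43] turn 0.0
(0.538, -0.383) [417.  172.4] 6 [ 0.53958815 -0.38257683]
(0.472, -0.378) [415.3 194.4] 4 [ 0.47452677 -0.37570135]
(0.486, -0.42) [429.2 189.8] 5 [ 0.48781014 -0.41752296]
```

```bash

python3 -m crank '{"travel":[[0,0,0.6],[-0.1,0,1.2],[-0.16,0,1.8],[-0.22,0,2.3],[-0.22,0,2.45]],"turn":[0,0,0,0,0]}'
python3 -m crank '{"travel":[[0,0,0],[0,0,0],[0,0,0],[0,0,0],[0,0,0]],"turn":[0,0,0,0,0]}' 38
python3 -m crank '{"travel":[[0,0,-0.7],[0,0,-1.4],[0,0,-2.2],[0,0,-2.2]],"turn":[0,0,0,0]}'
python3 - <<'E'
from h import *
goto((.539,-.383,.22),(.539,-.383,.018))
E
```

```text
clock: 22.05
tcp_pos: [0.6806, 0.1121, 0.1347]
orientation: [-0.023, 0.708, 0.706, 0.013]
wrist_force: [-0.8, 0.1, -1.2]
finger_gap: 0.0247
clock: 22.47
tcp_pos: [0.6844, 0.1146, 0.1417]
orientation: [-0.019, 0.707, 0.706, 0.017]
wrist_force: [-1.0, -0.0, -0.2]
finger_gap: 0.0381
clock: 22.8
tcp_pos: [0.6868, 0.1101, 0.2364]
orientation: [-0.016, 0.707, 0.707, 0.021]
wrist_force: [0.3, 0.4, 0.7]
finger_gap: 0.0378
tilt 0.053 ang 1.57
travel [-12.33  -3.68  -0.26] turn 0.0
travel [-0.26 -0.03  5.04] turn 0.0
```

```bash

python3 -m crank '{"travel":[[-0.9,-0.27,0],[-1.8,-0.54,0],[-2.6,-0.78,0],[-3.1,-0.92,-0.06],[-3.1,-0.92,-0.06]],"turn":[0,0,0,0,0]}' >/dev/null
python3 -m crank '{"travel":[[-0.9,-0.27,0],[-1.8,-0.54,0],[-2.6,-0.78,0],[-3.1,-0.92,-0.06],[-3.1,-0.92,-0.06]],"turn":[0,0,0,0,0]}' >/dev/null
python3 -m crank '{"travel":[[-0.9,-0.27,0],[-1.8,-0.54,0],[-2.6,-0.78,0],[-3.1,-0.92,-0.06],[-3.1,-0.92,-0.06]],"turn":[0,0,0,0,0]}' >/dev/null
python3 -m crank '{"travel":[[-0.9,-0.27,0],[-1.8,-0.54,0],[-2.6,-0.78,0],[-3.03,-0.92,-0.06],[-3.03,-0.92,-0.06]],"turn":[0,0,0,0,0]}' 
python3 - <<'E'
from h import *
goto((.539,-.383,.1),(.539,-.383,.018))
c=read_camera("top");g=c["image"]
cv2.imwrite("pics/t5.png",cv2.resize(g[80:170,190:310,::-1],(800,600),interpolation=cv2.INTER_CUBIC))
E
```

```text
clock: 24.47
tcp_pos: [0.5357, -0.3856, 0.2127]
orientation: [-0.02, 0.708, 0.705, 0.016]
wrist_force: [-0.9, 0.7, 0.7]
finger_gap: 0.0379
tilt 0.051 ang 1.566
travel [-0.08  0.1   2.82] turn 0.0
travel [-0.1   0.01  2.05] turn 0.0
```

View pics/t5.png

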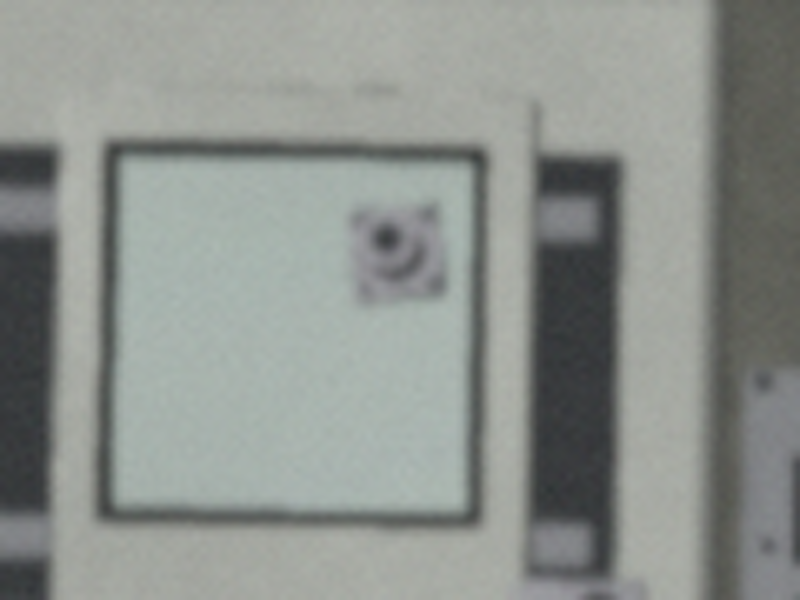

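Hub B stands flat at crop (399,252), about 12 mm and 20 mm clear of the rim. Next is A.

```bash

python3 -m crank '{"travel":[[0,0.03,0.7],[-0.04,0.06,1.4],[-0.08,0.1,2.1],[-0.08,0.1,2.82],[-0.08,0.1,2.82]],"turn":[0,0,0,0,0]}' >/dev/null
python3 -m crank '{"travel":[[0,0,0.7],[-0.06,0.01,1.4],[-0.1,0.01,2.05],[-0.1,0.01,2.05],[-0.1,0.01,2.05]],"turn":[0,0,0,0,0]}'
python3 -m crank '{"travel":[[0,0,0],[0,0,0],[0,0,0],[0,0,0],[0,0,0]],"turn":[0,0,0,0,0]}' 0 40
python3 -m crank '{"travel":[[0,0,-0.9],[0,0,-1.8],[0,0,-2.7],[0,0,-3.6],[0,0,-4.5]],"turn":[0,0,0,0,0]}' >/dev/null
python3 -m crank '{"travel":[[0,0,-0.9],[0,0,-0.9],[0,0,-0.9]],"turn":[0,0,0]}'
python3 - <<'E'
from h import *
goto((.683,.186,.235))
E
```

```text
clock: 25.35
tcp_pos: [0.5395, -0.3782, 0.0181]
orientation: [-0.022, 0.707, 0.707, 0.016]
wrist_force: [-0.4, 0.7, 0.4]
finger_gap: 0.0382
clock: 25.77
tcp_pos: [0.5409, -0.3808, 0.0205]
orientation: [-0.018, 0.707, 0.707, 0.017]
wrist_force: [0.2, 1.2, 7.1]
finger_gap: 0.0249
clock: 26.43
tcp_pos: [0.5417, -0.3925, 0.2375]
orientation: [-0.017, 0.707, 0.706, 0.016]
wrist_force: [-1.1, 0.8, -1.5]
finger_gap: 0.0243
tilt 0.047 ang 1.569
travel [14.45  3.51  0.74] turn 0.0
```

```bash

python3 -m crank '{"travel":[[0.9,0.2,0],[1.8,0.4,0],[2.7,0.65,0.1],[3.6,0.88,0.18],[3.6,0.88,0.18]],"turn":[0,0,0,0,0]}' >/dev/null
python3 -m crank '{"travel":[[0.9,0.2,0],[1.8,0.4,0],[2.7,0.65,0.1],[3.6,0.88,0.18],[3.6,0.88,0.18]],"turn":[0,0,0,0,0]}' >/dev/null
python3 -m crank '{"travel":[[0.9,0.2,0],[1.8,0.4,0],[2.7,0.65,0.1],[3.6,0.88,0.18],[3.6,0.88,0.18]],"turn":[0,0,0,0,0]}' >/dev/null
python3 -m crank '{"travel":[[0.9,0.2,0],[1.8,0.4,0],[2.7,0.65,0.1],[3.65,0.88,0.18],[3.65,0.88,0.18]],"turn":[0,0,0,0,0]}' >/dev/null
python3 -m crank '{"travel":[[0,0,0],[0,0,0]],"turn":[0,0]}'
python3 - <<'E'
from h import *
goto((.683,.186,.14))
E
```

```text
clock: 28.27
tcp_pos: [0.6814, 0.187, 0.2324]
orientation: [-0.021, 0.707, 0.707, 0.015]
wrist_force: [-1.4, 0.2, -0.2]
finger_gap: 0.0248
tilt 0.052 ang 1.57
travel [-0.14  0.06  2.3 ] turn 0.0
```

```bash

python3 -m crank '{"travel":[[0,0.03,0.7],[-0.06,0.06,1.4],[-0.1,0.06,2],[-0.14,0.06,2.3],[-0.14,0.06,2.35]],"turn":[0,0,0,0,0]}' >/dev/null
python3 -m crank '{"travel":[[0,0,0],[0,0,0],[0,0,0]],"turn":[0,0,0]}'
python3 -m crank '{"travel":[[0,0,0],[0,0,0],[0,0,0],[0,0,0]],"turn":[0,0,0,0]}' 38
python3 -m crank '{"travel":[[0,0,-0.7],[0,0,-1.4],[0,0,-2.2],[0,0,-2.2]],"turn":[0,0,0,0]}'
python3 - <<'E'
from h import *
goto((.474,-.377,.22),(.474,-.377,.018))
E
```

```text
clock: 28.93
tcp_pos: [0.6843, 0.1857, 0.1405]
orientation: [-0.02, 0.708, 0.706, 0.017]
wrist_force: [1.3, 0.1, -0.6]
finger_gap: 0.0242
clock: 29.27
tcp_pos: [0.6841, 0.1868, 0.1401]
orientation: [-0.02, 0.707, 0.706, 0.017]
wrist_force: [0.5, -0.5, -0.4]
finger_gap: 0.0379
clock: 29.6
tcp_pos: [0.687, 0.1824, 0.2353]
orientation: [-0.017, 0.707, 0.706, 0.021]
wrist_force: [-0.3, 0.0, 1.3]
finger_gap: 0.0379
tilt 0.054 ang 1.57
travel [-13.99  -5.31  -0.39] turn 0.0
travel [-0.27 -0.02  5.04] turn 0.0
```

```bash

python3 -m crank '{"travel":[[-0.9,-0.34,0],[-1.8,-0.68,0],[-2.7,-1.02,0],[-3.5,-1.33,-0.1],[-3.5,-1.33,-0.1]],"turn":[0,0,0,0,0]}' >/dev/null
python3 -m crank '{"travel":[[-0.9,-0.34,0],[-1.8,-0.68,0],[-2.7,-1.02,0],[-3.5,-1.33,-0.1],[-3.5,-1.33,-0.1]],"turn":[0,0,0,0,0]}' >/dev/null
python3 -m crank '{"travel":[[-0.9,-0.34,0],[-1.8,-0.68,0],[-2.7,-1.02,0],[-3.5,-1.33,-0.1],[-3.5,-1.33,-0.1]],"turn":[0,0,0,0,0]}' >/dev/null
python3 -m crank '{"travel":[[-0.9,-0.34,0],[-1.8,-0.68,0],[-2.7,-1.02,0],[-3.5,-1.33,-0.1],[-3.5,-1.33,-0.1]],"turn":[0,0,0,0,0]}' >/dev/null
python3 -m crank '{"travel":[[0,0,0],[0,0,0]],"turn":[0,0]}'
python3 - <<'E'
from h import *
goto((.474,-.377,.1),(.474,-.377,.018))
c=read_camera("wrist");bores(c,[(.474,-.377),(.487,-.418)],.039,thr=85)
E
```

```text
clock: 31.43
tcp_pos: [0.4714, -0.377, 0.2157]
orientation: [-0.021, 0.707, 0.706, 0.017]
wrist_force: [0.0, -0.0, 0.3]
finger_gap: 0.0382
tilt 0.053 ang 1.569
travel [-0.15  0.08  2.89] turn 0.0
travel [-0.11  0.01  2.05] turn 0.0
(0.474, -0.377) pred [324. 188.] ((np.float64(322.3), np.float64(188.7)), 93, array([ 0.472 , -0.3778]))
(0.487, -0.418) pred [336. 224.] ((np.float64(335.1), np.float64(225.5)), 85, array([ 0.4862, -0.4196])) ((np.float64(359.7), np.float64(250.7)), 26, array([ 0.5151, -0.4506]))
```

Both hubs are confirmed: C at (0.473,-0.377) and D at (0.486,-0.419). I'll pick C.

```bash

python3 -m crank '{"travel":[[0,0.03,0.7],[-0.06,0.05,1.4],[-0.1,0.06,2.1],[-0.15,0.06,2.89],[-0.15,0.06,2.89]],"turn":[0,0,0,0,0]}' >/dev/null
python3 -m crank '{"travel":[[0,0,0.7],[-0.06,0.01,1.4],[-0.11,0.01,2.05],[-0.11,0.01,2.05],[-0.11,0.01,2.05]],"turn":[0,0,0,0,0]}'
python3 -m crank '{"travel":[[0,0,0],[0,0,0],[0,0,0],[0,0,0],[0,0,0]],"turn":[0,0,0,0,0]}' 0 40
python3 -m crank '{"travel":[[0,0,-0.9],[0,0,-1.8],[0,0,-2.7],[0,0,-3.6],[0,0,-4.5]],"turn":[0,0,0,0,0]}' >/dev/null
python3 -m crank '{"travel":[[0,0,-0.9],[0,0,-0.9],[0,0,-0.9]],"turn":[0,0,0]}'
python3 - <<'E'
from h import *
goto((.617,.186,.235))
E
```

```text
clock: 32.32
tcp_pos: [0.4726, -0.3763, 0.0182]
orientation: [-0.022, 0.707, 0.707, 0.016]
wrist_force: [-0.2, -0.7, 0.3]
finger_gap: 0.0379
clock: 32.73
tcp_pos: [0.4739, -0.3785, 0.0204]
orientation: [-0.019, 0.707, 0.707, 0.017]
wrist_force: [0.2, 3.0, 6.1]
finger_gap: 0.0246
clock: 33.4
tcp_pos: [0.4749, -0.3906, 0.2374]
orientation: [-0.017, 0.707, 0.706, 0.016]
wrist_force: [0.5, 0.3, -1.6]
finger_gap: 0.0246
tilt 0.046 ang 1.569
travel [14.4   3.53  0.72] turn 0.0
```

```bash

python3 -m crank '{"travel":[[0.9,0.2,0],[1.8,0.4,0],[2.7,0.65,0.1],[3.6,0.88,0.18],[3.6,0.88,0.18]],"turn":[0,0,0,0,0]}' >/dev/null
python3 -m crank '{"travel":[[0.9,0.2,0],[1.8,0.4,0],[2.7,0.65,0.1],[3.6,0.88,0.18],[3.6,0.88,0.18]],"turn":[0,0,0,0,0]}' >/dev/null
python3 -m crank '{"travel":[[0.9,0.2,0],[1.8,0.4,0],[2.7,0.65,0.1],[3.6,0.88,0.18],[3.6,0.88,0.18]],"turn":[0,0,0,0,0]}' >/dev/null
python3 -m crank '{"travel":[[0.9,0.2,0],[1.8,0.4,0],[2.7,0.65,0.1],[3.6,0.88,0.18],[3.6,0.88,0.18]],"turn":[0,0,0,0,0]}' >/dev/null
python3 -m crank '{"travel":[[0,0,0],[0,0,0]],"turn":[0,0]}'
python3 - <<'E'
from h import *
goto((.617,.186,.1385))
E
```

```text
clock: 35.23
tcp_pos: [0.6147, 0.1868, 0.2326]
orientation: [-0.021, 0.707, 0.706, 0.015]
wrist_force: [-0.8, -0.8, -0.7]
finger_gap: 0.0245
tilt 0.052 ang 1.569
travel [-0.14  0.08  2.35] turn 0.0
```

```bash

python3 -m crank '{"travel":[[0,0.03,0.7],[-0.06,0.04,1.4],[-0.1,0.04,2],[-0.14,0.04,2.3],[-0.14,0.04,2.35]],"turn":[0,0,0,0,0]}' >/dev/null
python3 -m crank '{"travel":[[0,0,0],[0,0,0],[0,0,0]],"turn":[0,0,0]}'
python3 -m crank '{"travel":[[0,0,0],[0,0,0],[0,0,0],[0,0,0]],"turn":[0,0,0,0]}' 38
python3 -m crank '{"travel":[[0,0,-0.7],[0,0,-1.4],[0,0,-2.2],[0,0,-2.2]],"turn":[0,0,0,0]}'
python3 - <<'E'
from h import *
goto((.487,-.419,.22),(.487,-.419,.018))
E
```

```text
clock: 35.9
tcp_pos: [0.6169, 0.186, 0.1408]
orientation: [-0.02, 0.708, 0.706, 0.017]
wrist_force: [0.2, -0.1, -0.9]
finger_gap: 0.0248
clock: 36.23
tcp_pos: [0.6165, 0.187, 0.1402]
orientation: [-0.02, 0.707, 0.706, 0.017]
wrist_force: [0.0, 0.1, -0.2]
finger_gap: 0.038
clock: 36.57
tcp_pos: [0.6196, 0.1826, 0.2349]
orientation: [-0.017, 0.707, 0.706, 0.021]
wrist_force: [1.7, -0.3, 1.2]
finger_gap: 0.0382
tilt 0.054 ang 1.57
travel [-15.04  -3.3   -0.45] turn 0.0
travel [-0.27 -0.02  5.04] turn 0.0
```

```bash

python3 -m crank '{"travel":[[-0.95,-0.2,0],[-1.9,-0.42,0],[-2.8,-0.62,0],[-3.75,-0.82,-0.11],[-3.75,-0.82,-0.11]],"turn":[0,0,0,0,0]}' >/dev/null
python3 -m crank '{"travel":[[-0.95,-0.2,0],[-1.9,-0.42,0],[-2.8,-0.62,0],[-3.75,-0.82,-0.11],[-3.75,-0.82,-0.11]],"turn":[0,0,0,0,0]}' >/dev/null
python3 -m crank '{"travel":[[-0.95,-0.2,0],[-1.9,-0.42,0],[-2.8,-0.62,0],[-3.75,-0.82,-0.11],[-3.75,-0.82,-0.11]],"turn":[0,0,0,0,0]}' >/dev/null
python3 -m crank '{"travel":[[-0.95,-0.2,0],[-1.9,-0.42,0],[-2.8,-0.62,0],[-3.75,-0.82,-0.11],[-3.75,-0.82,-0.11]],"turn":[0,0,0,0,0]}' >/dev/null
python3 -m crank '{"travel":[[0,0,0],[0,0,0]],"turn":[0,0]}'
python3 - <<'E'
from h import *
goto((.487,-.419,.1),(.487,-.419,.018))
c=read_camera("wrist");bores(c,[(.487,-.419)],.039,thr=85)
E
```

```text
clock: 38.4
tcp_pos: [0.4852, -0.4171, 0.2145]
orientation: [-0.021, 0.707, 0.706, 0.017]
wrist_force: [1.0, -0.0, -1.0]
finger_gap: 0.0378
tilt 0.053 ang 1.569
travel [-0.2   0.06  2.86] turn 0.0
travel [-0.11  0.01  2.05] turn 0.0
(0.487, -0.419) pred [324. 190.] ((np.float64(322.6), np.float64(190.6)), 87, array([ 0.486 , -0.4197]))
```

```bash

python3 -m crank '{"travel":[[0,0.03,0.7],[-0.06,0.05,1.4],[-0.1,0.05,2.1],[-0.2,0.05,2.86],[-0.2,0.05,2.86]],"turn":[0,0,0,0,0]}' >/dev/null
python3 -m crank '{"travel":[[0,0,0.7],[-0.06,0.01,1.4],[-0.11,0.01,2.05],[-0.11,0.01,2.05],[-0.11,0.01,2.05]],"turn":[0,0,0,0,0]}'
python3 -m crank '{"travel":[[0,0,0],[0,0,0],[0,0,0],[0,0,0],[0,0,0]],"turn":[0,0,0,0,0]}' 0 40
python3 -m crank '{"travel":[[0,0,-0.9],[0,0,-1.8],[0,0,-2.7],[0,0,-3.6],[0,0,-4.5]],"turn":[0,0,0,0,0]}' >/dev/null
python3 -m crank '{"travel":[[0,0,-0.9],[0,0,-0.9],[0,0,-0.9]],"turn":[0,0,0]}'
python3 - <<'E'
from h import *
goto((.617,.118,.235))
E
```

```text
clock: 39.28
tcp_pos: [0.4861, -0.4183, 0.0184]
orientation: [-0.022, 0.707, 0.707, 0.016]
wrist_force: [-0.4, 0.6, 0.4]
finger_gap: 0.0381
clock: 39.7
tcp_pos: [0.4875, -0.4209, 0.0207]
orientation: [-0.018, 0.707, 0.707, 0.017]
wrist_force: [-0.3, 1.2, 6.7]
finger_gap: 0.0243
clock: 40.37
tcp_pos: [0.4884, -0.4326, 0.2377]
orientation: [-0.017, 0.707, 0.706, 0.016]
wrist_force: [0.4, -0.0, -1.4]
finger_gap: 0.0244
tilt 0.046 ang 1.569
travel [13.75  3.19  0.7 ] turn 0.0
```

```bash

python3 -m crank '{"travel":[[0.85,0.2,0],[1.7,0.4,0],[2.6,0.6,0.1],[3.43,0.8,0.17],[3.43,0.8,0.17]],"turn":[0,0,0,0,0]}' >/dev/null
python3 -m crank '{"travel":[[0.85,0.2,0],[1.7,0.4,0],[2.6,0.6,0.1],[3.43,0.8,0.17],[3.43,0.8,0.17]],"turn":[0,0,0,0,0]}' >/dev/null
python3 -m crank '{"travel":[[0.85,0.2,0],[1.7,0.4,0],[2.6,0.6,0.1],[3.43,0.8,0.17],[3.43,0.8,0.17]],"turn":[0,0,0,0,0]}' >/dev/null
python3 -m crank '{"travel":[[0.85,0.2,0],[1.7,0.4,0],[2.6,0.6,0.1],[3.43,0.8,0.17],[3.43,0.8,0.17]],"turn":[0,0,0,0,0]}' >/dev/null
python3 -m crank '{"travel":[[0,0,0],[0,0,0]],"turn":[0,0]}'
python3 - <<'E'
from h import *
goto((.617,.118,.1385))
c=read_camera("wrist");bores(c,[(.684,.114),(.684,.186),(.617,.186)],.156)
E
```

```text
clock: 42.2
tcp_pos: [0.6155, 0.1174, 0.2332]
orientation: [-0.021, 0.707, 0.706, 0.015]
wrist_force: [-0.1, -0.2, -0.6]
finger_gap: 0.0243
tilt 0.052 ang 1.569
travel [-0.11  0.06  2.37] turn 0.0
(0.684, 0.114) pred [409. 220.] ((np.float64(421.9), np.float64(238.1)), 408, array([0.6965, 0.0987])) ((np.float64(385.2), np.float64(219.0)), 75, array([0.6646, 0.1153])) ((np.float64(403.5), np.float64(226.3)), 173, array([0.6799, 0.1091]))
(0.684, 0.186) pred [414. 128.] ((np.float64(442.6), np.float64(141.7)), 61, array([0.7072, 0.1765])) ((np.float64(394.6), np.float64(135.1)), 124, array([0.6689, 0.1799])) ((np.float64(413.6), np.float64(133.7)), 205, array([0.6835, 0.1815]))
(0.617, 0.186) pred [324. 125.] ((np.float64(322.8), np.float64(123.5)), 227, array([0.6162, 0.1874]))
```

```bash

python3 -m crank '{"travel":[[0,0.03,0.7],[-0.06,0.04,1.4],[-0.08,0.04,2],[-0.11,0.04,2.3],[-0.11,0.04,2.37]],"turn":[0,0,0,0,0]}' >/dev/null
python3 -m crank '{"travel":[[0,0,0],[0,0,0],[0,0,0]],"turn":[0,0,0]}'
python3 -m crank '{"travel":[[0,0,0],[0,0,0],[0,0,0],[0,0,0]],"turn":[0,0,0,0]}' 38
python3 -m crank '{"travel":[[0,0,-0.7],[0,0,-1.4],[0,0,-2.2],[0,0,-2.2]],"turn":[0,0,0,0]}'
python3 - <<'E'
from h import *
goto((.521,-.02,.23),(.521,-.02,.2))
E
```

```text
clock: 42.92
tcp_pos: [0.6178, 0.118, 0.1405]
orientation: [-0.02, 0.708, 0.706, 0.017]
wrist_force: [0.5, 0.1, -1.0]
finger_gap: 0.0245
clock: 43.25
tcp_pos: [0.6173, 0.1189, 0.1399]
orientation: [-0.02, 0.707, 0.706, 0.017]
wrist_force: [0.3, -0.2, -0.1]
finger_gap: 0.0384
clock: 43.58
tcp_pos: [0.6204, 0.1142, 0.2344]
orientation: [-0.017, 0.707, 0.707, 0.02]
wrist_force: [-0.2, 0.7, 1.4]
finger_gap: 0.0377
tilt 0.053 ang 1.57
travel [-3.36 -2.48 -0.08] turn 0.0
travel [-0.04 -0.    0.75] turn 0.0
```

All four hubs are released on the glass. I'll turn the jaws along y and go to the handle post, checking the hubs by script on the way.

```bash

python3 -m crank '{"travel":[[-0.8,-0.6,0],[-1.6,-1.2,0],[-2.4,-1.6,0],[-2.4,-2.4,0],[-2.4,-2.4,0]],"turn":[0,0,0,0,0]}' 45 50 >/dev/null
python3 -m crank '{"travel":[[0,0,0],[0,0,0],[0,0,0],[0,0,0],[0,0,0]],"turn":[-0.12,-0.24,-0.36,-0.48,-0.6]}' >/dev/null
python3 -m crank '{"travel":[[0,0,0],[0,0,0],[0,0,0],[0,0,0],[0,0,0]],"turn":[-0.12,-0.24,-0.36,-0.48,-0.6]}' >/dev/null
python3 -m crank '{"travel":[[0,0,0],[0,0,0],[0,0,0],[0,0,0],[0,0,0]],"turn":[-0.12,-0.24,-0.37,-0.37,-0.37]}'
python3 - <<'E'
from h import *
goto((.522,.021,.22,3.14),(.522,.021,.129))
c=read_camera("top");g=c["image"]
for p in[(.680,.109),(.684,.182),(.616,.187),(.617,.118)]:
    u=proj(c,[*p,.156]);x,y=(u-7).round().astype(int);k=cv2.cvtColor(g[y:y+15,x:x+15],cv2.COLOR_RGB2GRAY)
    m=(k<80);ys,xs=np.nonzero(m);print(p,m.sum(),plane(c,(x+xs.mean(),y+ys.mean()),.156)[:2] if m.any() else None)
E
```

```text
clock: 45.25
tcp_pos: [0.5216, 0.0187, 0.223]
orientation: [-0.003, 0.002, 1.0, 0.026]
wrist_force: [-0.6, 0.0, -0.2]
finger_gap: 0.0451
tilt 0.052 ang 3.137
travel [-0.01  0.05  0.08] turn -0.003
travel [-0.01 -0.12  2.27] turn 0.0
(0.68, 0.109) 4 [0.6805207  0.11120661]
(0.684, 0.182) 2 [0.68508359 0.18342912]
(0.616, 0.187) 3 [0.61695137 0.18874584]
(0.617, 0.118) 0 None
```

```bash

python3 - <<'E'
from h import *
c=read_camera("top");cv2.imwrite("pics/t6.png",cv2.resize(c["image"][80:200,190:350,::-1],(800,600),interpolation=cv2.INTER_CUBIC))
E
```

```text
(no output)
```

View pics/t6.png

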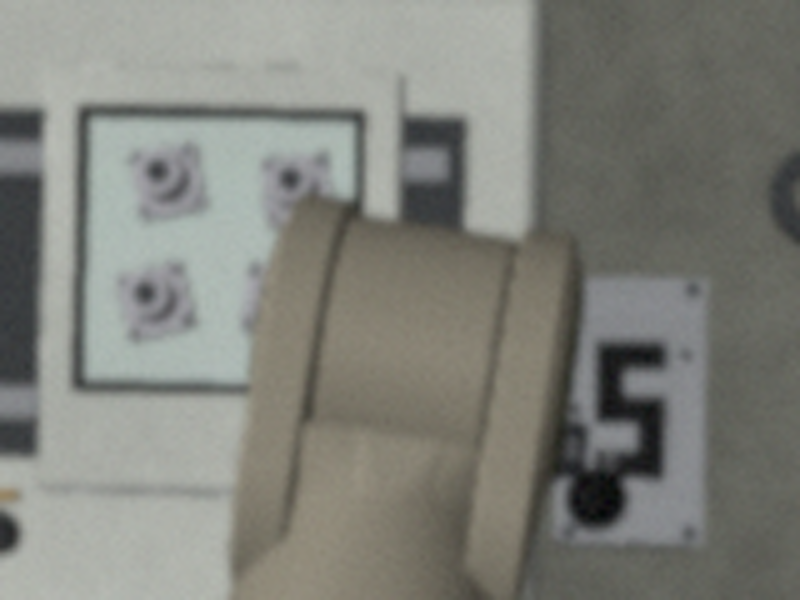

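All the hubs stand flat inside the rim; D, at about (255,300), is only partly hidden by the arm. I'll grip the post and push the stage home smoothly.

```bash

python3 -m crank '{"travel":[[0,0,0.7],[0,-0.03,1.4],[-0.01,-0.07,2.1],[-0.01,-0.07,2.35],[-0.01,-0.07,2.35]],"turn":[0,0,0,0,0]}'
python3 -m crank '{"travel":[[0,0,0],[0,0,0],[0,0,0],[0,0,0],[0,0,0]],"turn":[0,0,0,0,0]}' 0 50
python3 -m crank '{"travel":[[0,0.1,0],[0,0.3,0.02],[0,0.6,0.03],[0,0.9,0.05],[0,1.2,0.06]],"turn":[0,0,0,0,0]}'
python3 -m crank '{"travel":[[0,0.3,0.02],[0,0.6,0.03],[0,0.9,0.05],[0,1.2,0.06],[0,1.5,0.08]],"turn":[0,0,0,0,0]}'
python3 -m crank '{"travel":[[0,0.3,0.02],[0,0.6,0.03],[0,0.9,0.05],[0,1.2,0.06],[0,1.4,0.07]],"turn":[0,0,0,0,0]}'
python3 -m crank '{"travel":[[0,0.15,0.01],[0,0.3,0.02],[0,0.45,0.02],[0,0.55,0.03],[0,0.55,0.03]],"turn":[0,0,0,0,0]}'
```

```text
clock: 45.77
tcp_pos: [0.519, 0.0209, 0.1263]
orientation: [-0.006, 0.002, 1.0, 0.026]
wrist_force: [-0.7, 0.1, -0.2]
finger_gap: 0.0447
clock: 46.18
tcp_pos: [0.5223, 0.0221, 0.1307]
orientation: [-0.002, 0.0, 1.0, 0.027]
wrist_force: [0.2, 9.2, -2.3]
finger_gap: 0.0191
clock: 46.6
tcp_pos: [0.5227, 0.0686, 0.1307]
orientation: [-0.001, 0.002, 1.0, 0.025]
wrist_force: [-0.0, -3.4, 2.2]
finger_gap: 0.0188
clock: 47.02
tcp_pos: [0.5231, 0.1295, 0.1306]
orientation: [-0.001, 0.001, 1.0, 0.025]
wrist_force: [1.5, -3.2, 9.3]
finger_gap: 0.0189
clock: 47.43
tcp_pos: [0.5236, 0.1863, 0.1306]
orientation: [-0.0, 0.001, 1.0, 0.026]
wrist_force: [3.1, -3.3, 6.8]
finger_gap: 0.0189
clock: 47.85
tcp_pos: [0.5238, 0.2087, 0.1307]
orientation: [-0.0, 0.0, 1.0, 0.027]
wrist_force: [3.5, 1.9, 6.6]
finger_gap: 0.0187
```

```bash

python3 -m crank '{"travel":[[0,0.1,0],[0,0.2,0],[0,0.25,0],[0,0.25,0],[0,0.25,0]],"turn":[0,0,0,0,0]}'
python3 -m crank '{"travel":[[0,0.05,0],[0,0.1,0],[0,0.1,0],[0,0.1,0],[0,0.1,0]],"turn":[0,0,0,0,0]}'
python3 -m crank '{"travel":[[0,0,0],[0,0,0],[0,0,0],[0,0,0],[0,0,0]],"turn":[0,0,0,0,0]}'
```

```text
clock: 48.27
tcp_pos: [0.5237, 0.2123, 0.1306]
orientation: [-0.001, 0.003, 1.0, 0.021]
wrist_force: [3.4, -20.2, 8.7]
finger_gap: 0.0189
clock: 48.68
tcp_pos: [0.5237, 0.2124, 0.1306]
orientation: [-0.001, 0.004, 1.0, 0.017]
wrist_force: [4.2, -32.0, 10.5]
finger_gap: 0.0188
clock: 49.1
tcp_pos: [0.5237, 0.2124, 0.1306]
orientation: [-0.001, 0.004, 1.0, 0.017]
wrist_force: [3.6, -34.1, 9.6]
finger_gap: 0.0189
```

The stage is on its home stop (34 N, post at y 0.2124, the same as at the start). I'll release it and go to the cam knob.

```bash

python3 -m crank '{"travel":[[0,-0.1,0],[0,-0.2,0],[0,-0.2,-0.7],[0,-0.2,-1.5],[0,-0.2,-2.3]],"turn":[0,0,0,0,0]}' 42 40
python3 -m crank '{"travel":[[0.7,0.4,0],[1.4,0.8,0],[2.1,1.2,0],[2.75,1.7,0.05],[2.75,1.7,0.05]],"turn":[0,0,0,0,0]}'
python3 - <<'E'
from h import *
goto((.411,.284,.22,3.05),(.411,.284,.136))
c=read_camera("wrist");g=cv2.cvtColor(c["image"],cv2.COLOR_RGB2GRAY)
u=wproj(c,[.411,.284,.168]);print("pred",u)
x,y=(u-40).round().astype(int);m=(g[y:y+80,x:x+80]<55).astype(np.uint8)
n,l,st,ce=cv2.connectedComponentsWithStats(m)
for k in range(1,n):
    if st[k,4]>60: print(st[k]+[x,y,0,0,0],ce[k]+[x,y])
E
```

```text
clock: 49.52
tcp_pos: [0.5204, 0.2091, 0.2209]
orientation: [-0.005, 0.001, 1.0, 0.027]
wrist_force: [0.6, -0.8, -0.5]
finger_gap: 0.0416
clock: 49.93
tcp_pos: [0.4066, 0.2794, 0.2231]
orientation: [-0.005, -0.002, 1.0, 0.027]
wrist_force: [-0.9, -0.6, 0.6]
finger_gap: 0.0419
tilt 0.056 ang -3.138
travel [-0.11  0.11  0.08] turn 0.095
travel [-0.03 -0.11  2.1 ] turn 0.0
pred [321.75894483 230.21729938]
[310 201  24  37 713] [320.65778401 219.67741935]
```

```bash

python3 -m crank '{"travel":[[-0.08,0.05,0.7],[-0.12,0,1.4],[-0.14,0,2.1],[-0.14,0,2.18],[-0.14,0,2.18]],"turn":[0.05,0.09,0.09,0.09,0.09]}'
python3 -m crank '{"travel":[[0,0,0],[0,0,0],[0,0,0],[0,0,0],[0,0,0]],"turn":[0,0,0,0,0]}' 0 50
python3 - <<'E'
from h import *
s=get_state();p=s["tcp_pos"];print(p,ang());pv=np.array([.4865,.2785]);v=p[:2]-pv;print(np.hypot(*v),"cam~",np.pi-np.arctan2(v[1],v[0]))
R=tool();a0=np.pi-np.arctan2(v[1],v[0])
for k in range(1,13):
    a=a0+.12*k;d=.078*(np.array([-np.cos(a),np.sin(a)])-np.array([-np.cos(a0),np.sin(a0)]));print(round(.12*k,2),(R.T@[*d,0]/.04).round(2))
E
```

```text
clock: 50.4
tcp_pos: [0.416, 0.2802, 0.1343]
orientation: [-0.007, 0.046, 0.999, 0.025]
wrist_force: [-0.4, 0.3, 0.3]
finger_gap: 0.042
clock: 50.82
tcp_pos: [0.4188, 0.284, 0.1382]
orientation: [-0.003, 0.045, 0.999, 0.029]
wrist_force: [-0.3, 11.9, -4.8]
finger_gap: 0.0171
[0.41877643 0.28396163 0.13819863] 3.051493595337391
0.06794344318047003 cam~ 0.08047182175601231
0.12 [-0.01  0.23  0.01]
0.24 [-0.05  0.46  0.03]
0.36 [-0.12  0.69  0.04]
0.48 [-0.21  0.9   0.05]
0.6 [-0.33  1.1   0.06]
0.72 [-0.47  1.29  0.07]
0.84 [-0.63  1.46  0.08]
0.96 [-0.82  1.6   0.09]
1.08 [-1.01  1.73  0.09]
1.2 [-1.23  1.83  0.1 ]
1.32 [-1.45  1.9   0.1 ]
1.44 [-1.68  1.95  0.1 ]
```

The grip is about 8 mm off the knob's axis, so I'll reopen, shift and re-grip before turning.

```bash

python3 -m crank '{"travel":[[0,0,0],[0,0,0],[0.1,-0.05,0],[0.22,-0.05,0],[0.22,-0.05,0]],"turn":[0,0,0,0,0]}' 42 50 >/dev/null
python3 -m crank '{"travel":[[0,0,0],[0,0,0],[0,0,0],[0,0,0],[0,0,0]],"turn":[0,0,0,0,0]}' 0
python3 -m crank '{"travel":[[-0.01,0.23,0],[-0.05,0.46,0.01],[-0.12,0.69,0.02],[-0.21,0.9,0.03],[-0.33,1.1,0.04]],"turn":[0.12,0.24,0.36,0.48,0.6]}'
python3 -m crank '{"travel":[[-0.01,0.23,0],[-0.05,0.46,0.01],[-0.12,0.69,0.02],[-0.21,0.9,0.02],[-0.33,1.1,0.02]],"turn":[0.12,0.24,0.36,0.48,0.6]}'
python3 -m crank '{"travel":[[-0.01,0.2,0],[-0.03,0.4,0],[-0.05,0.48,0],[-0.05,0.48,0],[-0.05,0.48,0]],"turn":[0.1,0.2,0.24,0.24,0.24]}'
python3 - <<'E'
from h import *
p=get_state()["tcp_pos"];v=p[:2]-[.4865,.2785];print(v,np.hypot(*v),np.pi-np.arctan2(v[1],v[0]),ang())
E
```

```text
clock: 51.65
tcp_pos: [0.4088, 0.2847, 0.1376]
orientation: [-0.004, 0.044, 0.999, 0.032]
wrist_force: [-3.5, 19.7, 1.6]
finger_gap: 0.0168
clock: 52.07
tcp_pos: [0.4204, 0.3242, 0.1375]
orientation: [-0.017, 0.34, 0.94, 0.024]
wrist_force: [-19.6, 7.5, 17.0]
finger_gap: 0.0168
clock: 52.48
tcp_pos: [0.4573, 0.3554, 0.1375]
orientation: [-0.028, 0.601, 0.798, 0.022]
wrist_force: [-20.9, 29.1, 4.8]
finger_gap: 0.0164
clock: 52.9
tcp_pos: [0.4816, 0.3605, 0.1378]
orientation: [-0.027, 0.69, 0.723, 0.023]
wrist_force: [-3.7, 31.0, -7.3]
finger_gap: 0.0164
[-0.00486577  0.08195335] 0.08209767254792456 1.5114935098973252 1.6166556561650762
```

The cam is back at its locked position (grip at (0.4816,0.3605) and the force risen to 31 N). I'll release it and go to the selector ball.

```bash

python3 -m crank '{"travel":[[0,0,0],[0,0,0],[0,0,-0.8],[0,0,-1.6],[0,0,-2.6]],"turn":[0,0,0,0,0]}' 52 40
python3 -m crank '{"travel":[[0,0,0],[0,0,0]],"turn":[0,0]}'
python3 - <<'E'
from h import *
goto((.47,.1,.245),(.5055,-.053,.245,1.57),(.5055,-.053,.16))
c=read_camera("top");f=lambda u,v:(110+(u+.5)/3.6-.5,70+(v+.5)/3.6-.5)
print("plate L edge",plane(c,f(691,237),.115),plane(c,f(690,427),.115))
g=cv2.cvtColor(c["image"],cv2.COLOR_RGB2GRAY);x,y=296,168;m=(g[y:y+24,x:x+24]<50).astype(np.uint8)
n,l,st,ce=cv2.connectedComponentsWithStats(m)
for k in range(1,n):
    if st[k,4]>8:print(st[k],ce[k]+[x,y],plane(c,ce[k]+[x,y],.179))
# cam knob check
x,y=140,175;m=(g[y:y+25,x:x+40]<60).astype(np.uint8);n,l,st,ce=cv2.connectedComponentsWithStats(m);print(st[1:].tolist(),(ce[1:]+[x,y]).round(1).tolist())
E
```

```text
clock: 53.32
tcp_pos: [0.4824, 0.3442, 0.2398]
orientation: [-0.021, 0.693, 0.72, 0.014]
wrist_force: [1.0, -0.1, 0.1]
finger_gap: 0.0518
clock: 53.48
tcp_pos: [0.4854, 0.3456, 0.244]
orientation: [-0.019, 0.693, 0.72, 0.019]
wrist_force: [0.1, 0.4, -0.3]
finger_gap: 0.0519
tilt 0.054 ang 1.608
travel [-6.11 -0.62 -0.36] turn 0.0
travel [-3.85  0.74 -0.21] turn 0.038
travel [-0.12  0.    2.12] turn 0.0
plate L edge [ 0.63359895 -0.03671395  0.115     ] [ 0.48439159 -0.03738574  0.115     ]
[  8   0  16  17 114] [310.69298246 177.50877193] [ 0.51123633 -0.06279909  0.179     ]
[[0, 0, 10, 25, 192], [11, 11, 8, 4, 27]] [[143.4, 187.3], [154.6, 187.4]]
```

The knob is at top pixel (154.6,187.4), so the cam is locked. The plate puts the pivot at x 0.559, y about -0.078, which agrees with the ball. I'll move over the ball.

```bash

python3 -m crank '{"travel":[[-0.9,-0.09,0],[-1.8,-0.18,0],[-2.7,-0.27,-0.1],[-3.3,-0.33,-0.19],[-3.3,-0.33,-0.19]],"turn":[0,0,0,0,0]}' >/dev/null
python3 -m crank '{"travel":[[-0.9,-0.09,0],[-1.8,-0.18,0],[-2.7,-0.2,-0.1],[-3.3,-0.06,-0.19],[-3.3,-0.06,-0.19]],"turn":[0,0,0,0,0]}' >/dev/null
python3 -m crank '{"travel":[[-0.9,0.13,0],[-1.8,0.26,0],[-2.7,0.39,-0.1],[-3.3,0.48,-0.19],[-3.3,0.48,-0.19]],"turn":[0.03,0.038,0.038,0.038,0.038]}'
python3 - <<'E'
from h import *
goto((.5055,-.055,.16))
c=read_camera("wrist");g=cv2.cvtColor(c["image"],cv2.COLOR_RGB2GRAY)
u=wproj(c,[.5055,-.055,.179]);print("pred",u)
m=(g<50).astype(np.uint8);x,y=(u-45).round().astype(int);m=m[y:y+90,x:x+90]
n,l,st,ce=cv2.connectedComponentsWithStats(m)
for k in range(1,n):
    if st[k,4]>150:print(st[k]+[x,y,0,0,0],ce[k]+[x,y],wplane(c,ce[k]+[x,y],.179))
E
```

```text
clock: 54.78
tcp_pos: [0.5033, -0.0539, 0.2416]
orientation: [-0.021, 0.708, 0.705, 0.016]
wrist_force: [-0.2, -0.1, -1.0]
finger_gap: 0.0523
tilt 0.052 ang 1.567
travel [-0.13  0.07  2.04] turn 0.0
pred [324.90659545 224.3253229 ]
[ 301  206   69   48 2071] [330.33703525 230.90535973] [ 0.50944107 -0.06007492  0.179     ]
```

```bash

python3 -m crank '{"travel":[[-0.06,0.03,0.7],[-0.14,0.05,1.4],[-0.18,0.05,2.0],[-0.18,0.05,2.06],[-0.18,0.05,2.06]],"turn":[0,0,0,0,0]}'
python3 -m crank '{"travel":[[0,0,0],[0,0,0],[0,0,0],[0,0,0],[0,0,0]],"turn":[0,0,0,0,0]}' 0 40
python3 - <<'E'
from h import *
p=get_state()["tcp_pos"];print(p);o=np.array([-.0548,.0225,.1539])
W=np.array([[-.0548,-.0225,.1539],[0,-.0225,.1634],[0,.0225,.1634],[.0548,.0225,.1539],[.0548,-.0225,.1539]])
goto(*[p+w-o for w in W])
E
```

```text
clock: 55.25
tcp_pos: [0.5021, -0.0517, 0.1585]
orientation: [-0.023, 0.706, 0.708, 0.015]
wrist_force: [-0.3, 0.3, 0.2]
finger_gap: 0.0522
clock: 55.67
tcp_pos: [0.5049, -0.0535, 0.1618]
orientation: [-0.019, 0.707, 0.707, 0.017]
wrist_force: [-0.5, 1.4, 5.1]
finger_gap: 0.0318
[ 0.50487799 -0.05348988  0.16177887]
tilt 0.052 ang 1.572
travel [-1.12 -0.   -0.06] turn 0.0
travel [ 0.01  1.37 -0.24] turn 0.0
travel [1.12 0.   0.06] turn 0.0
travel [-0.01  1.37  0.23] turn 0.0
travel [-1.12 -0.   -0.06] turn 0.0
```

The ball is held. Leg 1 goes sideways, then leg 2 fore.

```bash

python3 -m crank '{"travel":[[-0.3,0,-0.02],[-0.6,0,-0.03],[-0.9,0,-0.05],[-1.12,0,-0.06],[-1.12,0,-0.06]],"turn":[0,0,0,0,0]}'
python3 -m crank '{"travel":[[0,0.3,-0.07],[0,0.6,-0.13],[0,0.9,-0.18],[0.01,1.2,-0.22],[0.01,1.37,-0.24]],"turn":[0,0,0,0,0]}'
python3 -m crank '{"travel":[[0,0,0],[0,0,0]],"turn":[0,0]}'
```

```text
clock: 56.08
tcp_pos: [0.5046, -0.0999, 0.1605]
orientation: [-0.02, 0.707, 0.707, 0.017]
wrist_force: [0.7, 0.3, 2.4]
finger_gap: 0.0316
clock: 56.5
tcp_pos: [0.557, -0.0988, 0.1693]
orientation: [-0.022, 0.707, 0.707, 0.014]
wrist_force: [-7.5, -0.9, 2.2]
finger_gap: 0.032
clock: 56.67
tcp_pos: [0.5576, -0.0988, 0.1694]
orientation: [-0.021, 0.707, 0.707, 0.015]
wrist_force: [-3.5, -0.3, 3.6]
finger_gap: 0.0318
```

```bash

python3 -m crank '{"travel":[[0.3,0,0.02],[0.6,0,0.03],[0.9,0,0.05],[1.12,0,0.06],[1.12,0,0.06]],"turn":[0,0,0,0,0]}'
python3 -m crank '{"travel":[[0,0,0],[0,0,0]],"turn":[0,0]}'
python3 -m crank '{"travel":[[0,0.3,0.02],[0,0.6,0.06],[0,0.9,0.11],[0,1.2,0.18],[-0.01,1.38,0.23]],"turn":[0,0,0,0,0]}'
python3 -m crank '{"travel":[[0,0,0],[0,0,0]],"turn":[0,0]}'
python3 -m crank '{"travel":[[-0.3,0,-0.02],[-0.6,0,-0.03],[-0.9,0,-0.05],[-1.15,0,-0.06],[-1.15,0,-0.06]],"turn":[0,0,0,0,0]}'
python3 -m crank '{"travel":[[0,0,0],[0,0,0],[0,0,0]],"turn":[0,0,0]}'
```

```text
clock: 57.08
tcp_pos: [0.5591, -0.0524, 0.1696]
orientation: [-0.02, 0.706, 0.708, 0.017]
wrist_force: [0.6, 0.1, 2.9]
finger_gap: 0.0318
clock: 57.25
tcp_pos: [0.5591, -0.0536, 0.1698]
orientation: [-0.02, 0.707, 0.707, 0.017]
wrist_force: [-0.1, 0.2, 3.6]
finger_gap: 0.0319
clock: 57.67
tcp_pos: [0.6146, -0.0539, 0.1612]
orientation: [-0.02, 0.707, 0.707, 0.017]
wrist_force: [-1.9, -0.2, 3.2]
finger_gap: 0.0318
clock: 57.83
tcp_pos: [0.6156, -0.0539, 0.1607]
orientation: [-0.02, 0.707, 0.707, 0.017]
wrist_force: [2.7, 0.5, 4.6]
finger_gap: 0.0319
clock: 58.25
tcp_pos: [0.6145, -0.1017, 0.1599]
orientation: [-0.02, 0.707, 0.706, 0.017]
wrist_force: [2.4, -0.9, 4.1]
finger_gap: 0.0319
clock: 58.5
tcp_pos: [0.6145, -0.0995, 0.1603]
orientation: [-0.02, 0.707, 0.707, 0.017]
wrist_force: [4.4, -1.2, 3.0]
finger_gap: 0.0317
```

Every corner was reached; relative to the pivot the ball is now at (+55, -23) mm, in the measuring notch. I'll release, rise clear and check.

```bash

python3 -m crank '{"travel":[[0,0,0],[0,0,0],[0,0,0]],"turn":[0,0,0]}' 55
python3 -m crank '{"travel":[[0,0,-0.6],[0,0,-1.3],[0,0,-2],[0,0,-2.7],[0,0,-2.7]],"turn":[0,0,0,0,0]}'
python3 -m crank '{"travel":[[-0.8,-0.4,0],[-1.6,-0.8,0],[-2.4,-1.2,0],[-3.2,-2,0],[-3.2,-2,0]],"turn":[0,0,0,0,0]}'
python3 -m crank '{"travel":[[0,0,0],[0,0,0],[0,0,0]],"turn":[0,0,0]}'
python3 - <<'E'
from h import *
t=read_camera("top");g=cv2.cvtColor(t["image"],cv2.COLOR_RGB2GRAY)
def dark(c,X,w,thr,n):
    g=cv2.cvtColor(c["image"],cv2.COLOR_RGB2GRAY);u=proj(c,X);x,y=(u-w).round().astype(int);m=(g[y:y+2*w+1,x:x+2*w+1]<thr)
    ys,xs=np.nonzero(m);print(n,u.round(1),m.sum(),plane(c,(x+xs.mean(),y+ys.mean()),X[2])[:2].round(3) if m.any() else None)
s=read_camera("scene")
for n,p in dict(A=(.684,.373),B=(.680,.300),C=(.616,.377),D=(.617,.308)).items():
    dark(s,[*p,.156],5,85,n+" scene");dark(t,[*p,.156],6,80,n+" top")
dark(t,[.614,-.1,.179],10,45,"ball top");dark(s,[.614,-.1,.179],10,45,"ball scene")
dark(t,[.48,.357,.168],5,60,"knob top");dark(t,[.525,.209,.162],5,50,"handle top")
dark(t,[.611,-.240,.039],5,90,"old");dark(t,[.515,-.247,.039],5,90,"done")
E
```

```text
clock: 58.75
tcp_pos: [0.6127, -0.0988, 0.1592]
orientation: [-0.022, 0.707, 0.707, 0.015]
wrist_force: [-0.0, -1.1, 0.2]
finger_gap: 0.0549
clock: 59.17
tcp_pos: [0.616, -0.1056, 0.2737]
orientation: [-0.017, 0.707, 0.707, 0.018]
wrist_force: [0.4, -0.2, 1.6]
finger_gap: 0.0549
clock: 59.58
tcp_pos: [0.5305, -0.2367, 0.2605]
orientation: [-0.022, 0.709, 0.705, 0.015]
wrist_force: [0.2, 0.4, -0.3]
finger_gap: 0.0551
clock: 59.83
tcp_pos: [0.5351, -0.232, 0.2615]
orientation: [-0.021, 0.706, 0.707, 0.016]
wrist_force: [-0.6, 1.2, 0.2]
finger_gap: 0.0548
A scene [471.1 145. ] 7 [0.675 0.374]
A top [151.1 113. ] 120 [0.682 0.378]
B scene [458.6 155.9] 2 [0.682 0.286]
B top [178.  114.8] 5 [0.677 0.293]
C scene [452.3 136. ] 22 [0.609 0.392]
C top [149.1 137.9] 70 [0.626 0.379]
D scene [441.6 146.5] 2 [0.62  0.308]
D top [174.7 137.8] 4 [0.621 0.311]
ball top [324.9 139.5] 89 [ 0.616 -0.102]
ball scene [363.4 213.7] 128 [ 0.616 -0.108]
knob top [154.1 187.8] 28 [0.481 0.356]
handle top [210.2 171.8] 28 [0.526 0.208]
old [369.5 147.6] 4 [ 0.611 -0.24 ]
done [371.7 179.6] 6 [ 0.516 -0.245]
```

```bash
python3 -c "
from workcell import *
print(hand_in())"
```

```text
the job is handed in; nothing more can be done
None
```

I ran the whole sequence once through and handed it in at about 60 s on the robot's clock. No verdict was reported.

**What was done, in order:**
1. Flipped the cam lever free and drew the stage out to its stop (about 32 N).
2. Stood the measured hub in the steel tray.
3. Stood all four waiting hubs on the glass. One had been knocked a few centimetres, so I found it again first.
4. Pushed the stage home (34 N at the stop) and flipped the cam back to locked.
5. Took the selector lever from park by way of survey to measuring, then let go and moved clear.

**Last checks:**
- **Selector ball:** seen at (0.616, -0.102), within a few mm of the measuring notch. The scene camera put its y at -0.108.
- **Cam and stage:** the cam knob and the handle post are back at their starting locked and home pixels.
- **Steel tray:** both hubs are in place, at (0.611, -0.240) and (0.516, -0.245).
- **Hubs on the glass:** B and D show in their places inside the rim. B read about 8 mm off where I expected but still inside the rim; that reading rests on only a few pixels.

**Not confirmed:**
- **Hubs A and C:** the final check gave no usable reading, because dark parts of the lowered head mix with their bores in both cameras. They were last seen standing flat on the glass just before the stage was pushed home.
- **Ring gauge and V-block:** I did not re-measure them at the end, but both were in place when seen mid-run and no move went near them.
- **Tool tilt:** the tool kept a lean of about 3° after one early move that fell short. The hubs still stood flat when I looked after placing them.

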